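# Gauge a fossil section on its marked spot

### The arm

A 6-joint arm with a two-finger parallel gripper is mounted at the origin on a cart in front of the work surface, level with it; the furniture and walls round the work are solid. World frame = base frame: x ahead of the robot, y to its left, z up, the work surface at z = 0. Lengths are in m, angles in rad, forces in N, time in s.
With the tool pointing down it reaches from about 0.35 to 0.775 m from the base axis. Payload 7.3 kg.
Tool frame: the origin (TCP) lies at the very end of the fingers, on their centre line; the grasp point (between the pads) lies 19 mm behind it (robot.tcp_to_grasp is the distance from the TCP to the grasp point, in m); x points along the fingers, y is the direction in which the jaws open and shut, and the axes are right-handed (so a half turn about x gives the same grasp; the last joint's range is limited). The gripper opens to 92 mm and grips with 3 to 60 N. Pads are 19 mm wide; open, the fingers measure 130 mm over their backs; the gripper's body (75 mm by 190 mm) begins 47 mm behind the grasp point.
Start: joints at [1.139, 0.342, 1.524, -0, 1.275, -0.146], TCP at [0.148, 0.504, 0.227] pointing down, gripper open.
Joint ranges: [-2.53, 2.53], [-0.77, 2.02], [0.04, 2.7], [-1, 4.14], [0.28, 2.66], [-3.11, 3.11]. Speed limits (rad/s): [2.57, 2.57, 3.14, 3.14, 3.14, 3.14].

### API

Orientations are given as [roll, pitch, yaw] about the fixed x, y, z axes, in that order (R = Rz(yaw) Ry(pitch) Rx(roll)).
In Python, from cell import robot gives the robot as it stands.
- The arm moves only by the tool move_arm, never from a script. Its argument "increments" is a list of rows, each a list of 4 numbers: the shift along the tool's x, y, z normalised to -1 to 1, where 1 is 40 cm, then the turn about the tool's x normalised to -1 to 1, where 1 is 60 degrees. In form: [[dx, dy, dz, twist], ...]. A call has 1 to 5 rows; each row is the pose to reach, as a shift and turn from the pose commanded when the call began, along the tool's axes at that moment; what a row does not reach only later rows make up. A row lasts 1/8 s, in which the tool goes at most 62.5 mm and 10.7 degrees, less where a joint would pass 70% of its speed; a pose out of reach is approached as far as the arm can. A call with a number of a shift or a turn outside -1 to 1 is refused whole. A call with a gripper value outside its range is refused whole. "gripper" is the closure, from 0 (fully open) to 1 (shut), set as the call begins (left out, the last holds). The fingers move at their own pace and stop on an object; "squeeze" is the grip in N (left out, the last holds). Time passes only in rows, so rows that repeat a pose let the fingers close. It gives the time, the measured TCP pose, the force and the opening at its end, in the units of the state.
- robot.observe(): the state, without advancing time (a new reading comes with each control period).
- robot.read_camera(name): name is "side" or "top" or "wrist"; returns the picture (384x512x3 uint8, red, green, blue); there is no depth.
- robot.camera_params(name): a dict with "fx", "fy", "cx", "cy" (pixels), "k1" (the pictures are not rectified: a ray, as slopes to the right and down, at radius r is drawn at 1 + k1 r^2 times it, then the intrinsics apply), "R" (3x3) and "t" (3): a world point X has camera coordinates R X + t; the wrist camera has in their place "tool_from_camera" (4x4, takes a point from camera to tool coordinates, whose origin is the TCP and whose axes are the tool frame's). Camera axes: x right, y down, z forward; pixel columns grow to the right and rows downward; lengths in m; the calibration is good to about 2 mm. A picture is of the moment at which its call begins: read the wrist's pose just before it. camera_params takes no time and is no camera call.
- robot.hand_in(): hands the job in, once; it reports no verdict.
The state is a dict: "time": time; "qpos": joint angles; "qvel": joint speeds; "joint_efforts": joint torques, N m; "tool_pos": TCP position; "tool_rot": TCP orientation; "contact_force": force on the tool from outside, world axes, zero at the start; "torque": the same for the moment, N m; "opening": finger opening in m.
Only numpy, scipy, OpenCV 4.12 (cv2) and the standard library are available. Lean on these libraries where they do the work, as an engineer would, in place of code of your own. Each camera call takes 0.05 s, during which the arm holds its last target.

### The job

Seat the square plaster tile in the pocket of the grey measuring tray with its tab in the slot, flat on the pocket floor, and let go of it. Then lift the dial gauge out of its wooden stand by its grip and hold it upright on the tile, dial facing the tray's slot side, brass tip on the red spot, pressed in gently until the lower end of the gauge's stem lies within the green band of the plunger. Finish while still holding the gauge like that, and leave the bone, the vial and the air pen where they lie.

Things in the scene. Friction and masses are not known exactly. Their poses are not given: they have to be found in the camera images.
- tray: Fixed grey plate 116 x 96 x 6 mm with a dark steel frame (76 mm wide outside, top 21 mm above the bench) round a square pocket 52 x 52 mm. Pocket walls: 10 mm vertical, above that a 45 degree lead-in. The -x wall has a slot 18 mm wide in its middle, open at the top and right through. Origin: centre of the underside, z up, pocket centred on it.
- pocket (a point): Centre of the pocket floor, 6 mm above the tray's origin; axes as the tray.
- slot (a point): Point at pocket-floor height in the middle of the slot, 31 mm from the pocket centre along the tray's -x.
- tile: Loose plaster tile 48 x 48 x 34 mm, 0.12 kg, lying flat, brown bone section and red spot upward. A tab 12 mm wide, 10 mm high sticks out 10 mm at the foot of its -x side. Origin: centre of the underside of the square, z up. All four sides can be gripped above the tab. Seated, it stands 19 mm above the tray's frame, with 2 mm play on each side (3 mm at the tab).
- tab (a point): Point at the foot of the tile's tab, 31 mm from the tile's origin along its -x; when seated it meets point slot.
- spot (a point): Centre of the red spot, 10 mm across, on the tile's top: 10 mm along the tile's +x, 8 mm along its -y, 34 mm above its underside.
- stand: Fixed wooden block, 56 x 56 x 64 mm high, with an upright through hole 17 mm wide in which the gauge hangs by its collar. Origin: centre of the underside.
- gauge: Loose dial gauge, 0.16 kg, upright in the stand. Origin: on its axis under its collar (26 mm wide), z up. Below: steel stem 14 mm thick, 30 mm long, then the plunger. Above: round black dial case 42 mm across, 20 mm thick along x, 5 to 47 mm up, white dial facing the gauge's -x; on top a square grey grip 20 x 20 mm, 47 to 80 mm up, graspable on either pair of sides.
- gauge_grip (a point): On the gauge's axis, 64 mm above its origin: middle of the square grip, which goes 16 mm on above this point and 17 mm below it.
- gauge_tip (a point): Lowest point of the brass ball tip (8 mm ball) of the plunger, on the gauge's axis, 54 mm below the gauge's origin when not pressed; it moves with the plunger.
- dial_front (a point): Point in the air 100 mm straight in front of the dial (gauge's -x, 26 mm above its origin): shows which way the dial faces.
- plunger (a joint): How far the plunger is pushed up into the stem: 0 free, 0.014 m at the stop. A soft spring resists with about 1.2 N at the start plus 0.3 N per mm. The green band on the plunger is at the stem's lower end from 0.004 to 0.011; 0.0075 is its middle.
- toe_bone: Bystander: small beige toe bone, 67 x 82 x 30 mm, loose. Origin: centre of the underside.
- vial_blue: Bystander: glass vial with blue cap, 32 mm across, 64 mm high, loose and upright. Origin: centre of the underside.
- air_scribe: Bystander: pen-shaped air tool, 66 x 171 x 17 mm, long side along its own y, loose. Origin: centre of the underside.
There are look-alikes about, which are no part of the job. Leave any purple look-alike of the tile alone.

How it is judged:
By the outcome, as a careful person would: the job done as asked, in the order asked, and still so for the second after the job is handed in, while the arm keeps its last pose, push and grip.
It also fails if it takes over 54 s, if anything falls off the work surface, if the arm or the gripper's body presses on something with over 40 N, if the wrist force passes 120 N, or if a joint passes its speed limit or range.

## Working session

There is one attempt and no reset: what is moved stays moved. The work goes in short steps, Python scripts to look and compute and a tool call to move; the robot and the scene stay as the last step left them, time stands still between calls to the robot, and variables do not carry over. Pictures are saved under pics/ and viewed, and the job is handed in when it is done.

Besides the shell and the picture viewer there is one more tool, called after "Request:" in YAML: its name, and indented under it one key for each argument. move_arm: Moves the arm, as the interface text tells. Its arguments: {"type":"object","properties":{"increments":{"type":"array","items":{"type":"array","items":{"type":"number"}}},"gripper":{"type":"number"},"squeeze":{"type":"number"}},"required":["increments"]}

```bash
mkdir -p pics; ls; python3 - <<'E'
from cell import robot
import cv2
s=robot.observe()
for k,v in s.items(): print(k,v)
for n in ["side","top","wrist"]:
    im=robot.read_camera(n); cv2.imwrite(f"pics/{n}0.png",im[:,:,::-1])
    print(n,robot.camera_params(n))
print(robot.tcp_to_grasp)
E
```

```text
pics
time 0.0
qpos [ 1.13897120e+00  3.42714601e-01  1.52502894e+00 -2.64527769e-06
  1.27539213e+00 -1.45998864e-01]
qvel [ 0.00111559  0.00022532 -0.00064097 -0.00105985  0.00032546 -0.00012165]
joint_efforts [-1.28937638e-03 -4.31252611e+01 -2.44217134e+01  7.16993446e-02
  5.59837196e-02 -9.65028471e-05]
tool_pos [0.14782879 0.50332894 0.22604502]
tool_rot [-1.71515587  1.56925331 -2.00098136]
contact_force [ 0.1490128  -0.50697152  0.00955244]
torque [ 0.01016291 -0.03372041  0.0142137 ]
opening 0.09200439911850117
side {'fx': 359.30360449826355, 'fy': 359.30360449826355, 'cx': 260.286502678377, 'cy': 182.33758858244, 'k1': 0.019502310659130287, 'R': array([[ 0.89806926, -0.43963589, -0.01385234],
       [-0.2779209 , -0.54275175, -0.79257839],
       [ 0.34092753,  0.71564014, -0.60961267]]), 't': array([-0.49329791,  0.25163677,  0.77181237])}
top {'fx': 452.2844868298741, 'fy': 452.2844868298741, 'cx': 262.2008950694419, 'cy': 186.62111969171184, 'k1': -0.13535106829331492, 'R': array([[ 0.00876168, -0.99987754,  0.01296678],
       [-0.99653422, -0.00980362, -0.08260413],
       [ 0.08272113, -0.01219809, -0.99649808]]), 't': array([0.00850787, 0.5548961 , 1.28268736])}
wrist {'fx': 320.7917289188333, 'fy': 320.7917289188333, 'cx': 259.8379440603172, 'cy': 194.3988812765622, 'k1': -0.037065297189642216, 'tool_from_camera': array([[-4.87366747e-04, -2.70197665e-01,  9.62804749e-01,
        -1.56654059e-01],
       [ 9.99999831e-01, -4.36286974e-04,  3.83756877e-04,
         5.46234462e-04],
       [ 3.16368958e-04,  9.62804773e-01,  2.70197832e-01,
        -7.36117029e-02],
       [ 0.00000000e+00,  0.00000000e+00,  0.00000000e+00,
         1.00000000e+00]])}
0.0188
```

View pics/side0.png

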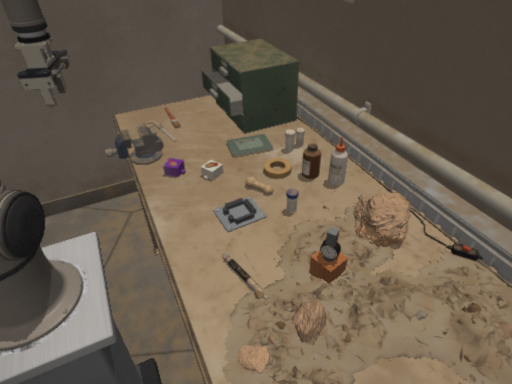

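View pics/top0.png

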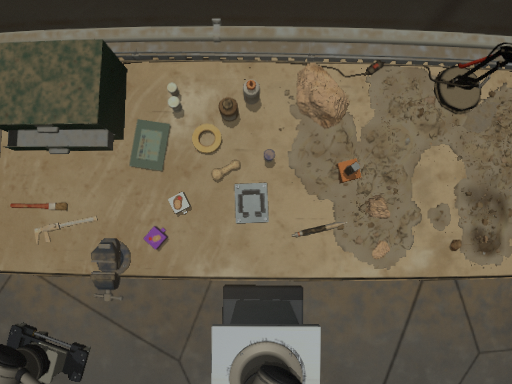

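View pics/wrist0.png

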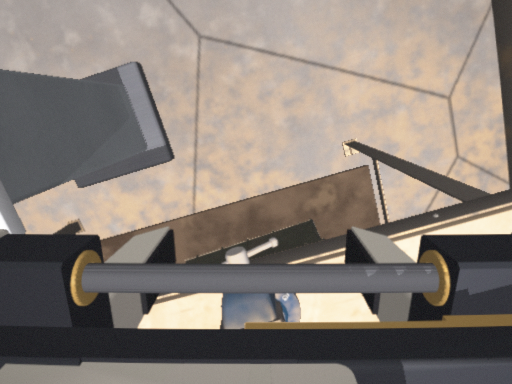

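The overview shows the white tile at top (179,203), the tray at (252,203) and the stand with the gauge at (348,170). The purple look-alike is at (156,238). I'll zoom in next.

```bash
cat > h.py <<'E'
import numpy as np, cv2
from cell import robot
from scipy.spatial.transform import Rotation as Ro
def toolT(s=None):
    s=s or robot.observe()
    T=np.eye(4); T[:3,:3]=Ro.from_euler('xyz',s['tool_rot']).as_matrix(); T[:3,3]=s['tool_pos']; return T
def cam(n,T=None):
    p=robot.camera_params(n)
    if n=='wrist':
        W=T@p['tool_from_camera']; R=W[:3,:3].T; t=-R@W[:3,3]
    else: R,t=np.array(p['R']),np.array(p['t'])
    return p,R,t
def ray(n,uv,T=None):
    p,R,t=cam(n,T); uv=np.atleast_2d(uv).astype(float)
    d=np.stack([(uv[:,0]-p['cx'])/p['fx'],(uv[:,1]-p['cy'])/p['fy']],1); s=d.copy()
    for _ in range(30): s=d/(1+p['k1']*(s**2).sum(1,keepdims=True))
    v=np.c_[s,np.ones(len(s))]@R
    return -R.T@t, v/np.linalg.norm(v,axis=1,keepdims=True)
def onz(n,uv,z,T=None):
    o,v=ray(n,uv,T); return o+v*((z-o[2])/v[:,2:3])
def proj(n,X,T=None):
    p,R,t=cam(n,T); c=np.atleast_2d(X)@R.T+t; s=c[:,:2]/c[:,2:]
    s=s*(1+p['k1']*(s**2).sum(1,keepdims=True)); return s*[p['fx'],p['fy']]+[p['cx'],p['cy']]
def tri(rs):
    A=np.zeros((3,3));b=np.zeros(3)
    for o,v in rs:
        P=np.eye(3)-np.outer(v,v);A+=P;b+=P@o
    return np.linalg.solve(A,b)
def crop(im,x0,y0,x1,y1,k,name):
    cv2.imwrite(name,cv2.resize(im[y0:y1,x0:x1,::-1],None,fx=k,fy=k,interpolation=cv2.INTER_CUBIC))
E
python3 - <<'E'
from h import *
t=cv2.imread('pics/top0.png')[:,:,::-1]; s=cv2.imread('pics/side0.png')[:,:,::-1]
crop(t,140,170,280,260,5,'pics/t1.png')
crop(t,325,145,405,205,8,'pics/t2.png')
crop(s,150,140,290,240,5,'pics/s1.png')
crop(s,290,215,370,290,8,'pics/s2.png')
for n,uv,z in [('tile',(179,203),.034),('tray',(252,203),.006),('stand',(348,171),.064),('vial',(269,156),.064),('pen',(318,229),.01)]:
    print(n,onz('top',uv,z).round(3))
E
```

```text
tile [[0.505 0.251 0.034]]
tray [[0.508 0.043 0.006]]
stand [[ 0.598 -0.228  0.064]]
vial [[ 0.638 -0.004  0.064]]
pen [[ 0.434 -0.15   0.01 ]]
```

View pics/t1.png

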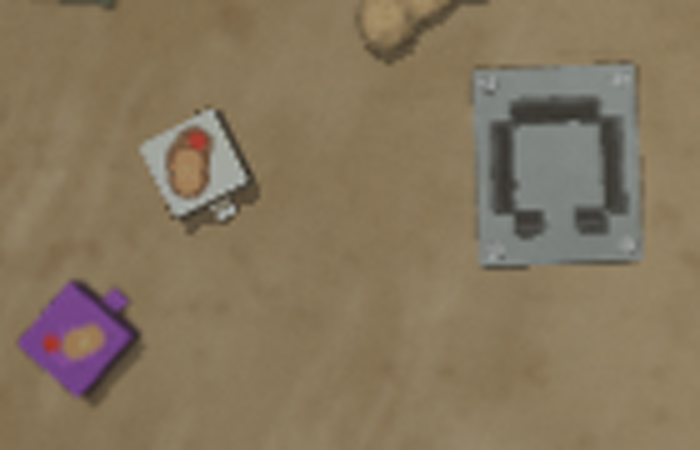

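View pics/t2.png

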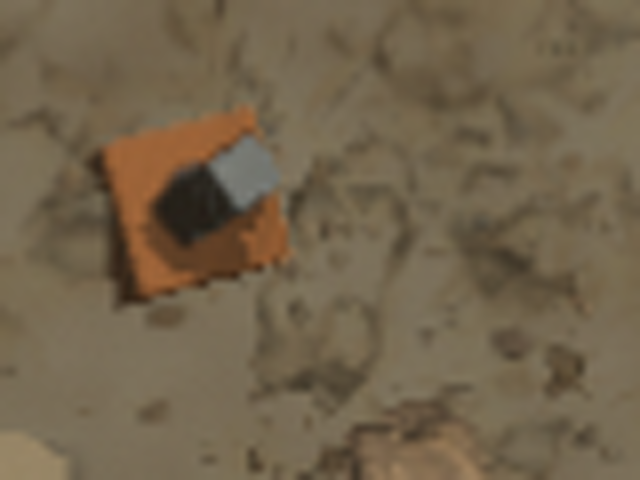

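View pics/s1.png

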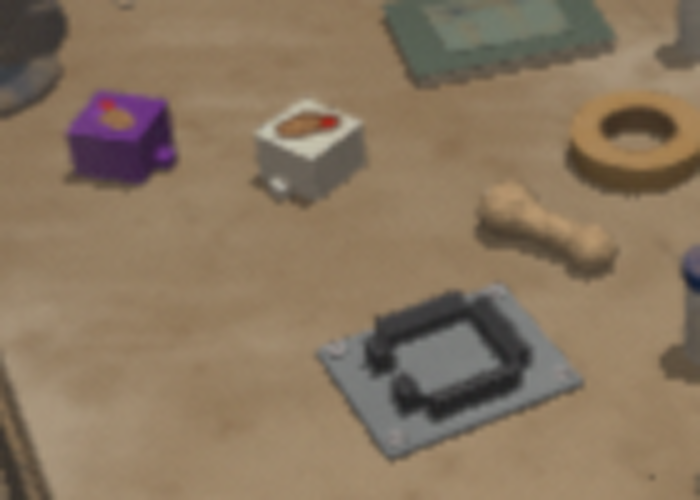

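View pics/s2.png

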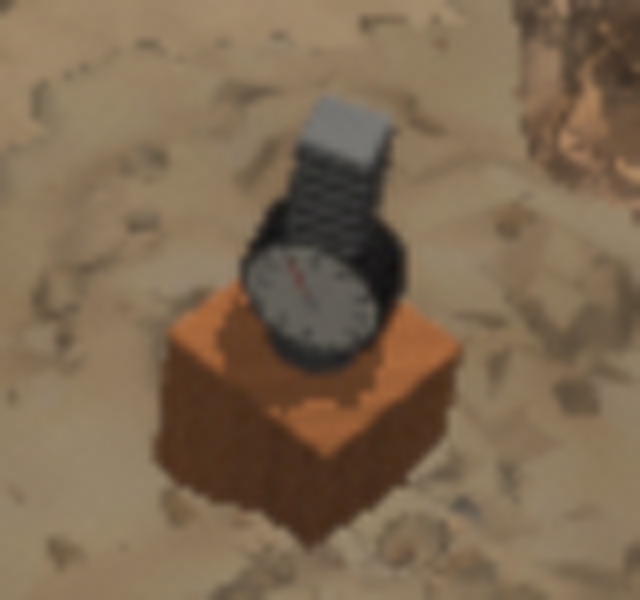

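```bash
python3 - <<'E'
from h import *
T=toolT(); print(T.round(3))
print('tcp in wrist', proj('wrist',[T[:3,3]],T), 'cams',[(-cam(n)[1].T@cam(n)[2]).round(3) for n in('top','side')])
c=np.array([140,170]);t=lambda x,y:c+np.array([x,y])/5-0.5+.1
P=onz('top',[t(208,108),t(248,185),t(180,217),t(140,150)],.034); print(P.round(4),P.mean(0)); 
for i in range(4):
    e=P[i]-P[(i+1)%4]; print(np.linalg.norm(e),np.degrees(np.arctan2(e[1],e[0])))
Q=onz('top',[t(473,70),t(635,62),t(641,262),t(480,268)],.006); print(Q.round(4),Q.mean(0))
for i in range(4):
    e=Q[i]-Q[(i+1)%4]; print(np.linalg.norm(e),np.degrees(np.arctan2(e[1],e[0])))
c2=np.array([325,145]);g=lambda x,y:c2+np.array([x,y])/8-0.5
S=onz('top',[g(103,152),g(250,105),g(290,258),g(140,300)],.064);print(S.round(4),S.mean(0))
for i in range(4):
    e=S[i]-S[(i+1)%4]; print(np.linalg.norm(e),np.degrees(np.arctan2(e[1],e[0])))
print(onz('top',g(246,173),.144))
c3=np.array([290,215]);k=lambda x,y:c3+np.array([x,y])/8-0.5
print(onz('side',k(347,130),.144))
E
```

```text
[[-0.     0.282  0.959  0.148]
 [-0.001  0.959 -0.282  0.503]
 [-1.    -0.001 -0.     0.226]
 [ 0.     0.     0.     1.   ]]
tcp in wrist [[258.71298617 247.98439486]] cams [array([0.447, 0.03 , 1.324]), array([ 0.25 , -0.633,  0.663])]
[[0.5384 0.2458 0.034 ]
 [0.4946 0.2218 0.034 ]
 [0.4758 0.2605 0.034 ]
 [0.5139 0.2845 0.034 ]] [0.50567501 0.25317552 0.034     ]
0.04998871706131469 28.6569114723703
0.0430076905294926 -64.17758462602836
0.04498490287873542 -147.8144642071635
0.045819626737481134 122.36376992633562
[[ 0.5643  0.0954  0.006 ]
 [ 0.5699  0.0007  0.006 ]
 [ 0.4531 -0.0037  0.006 ]
 [ 0.4488  0.0898  0.006 ]] [0.50900784 0.04556456 0.006     ]
0.09490796750875286 93.40572574210783
0.11686225338129452 2.1728314895705507
0.09367094312203982 -87.33540194902614
0.11563055840745604 -177.22338028945646
[[ 0.619  -0.1976  0.064 ]
 [ 0.6365 -0.2505  0.064 ]
 [ 0.5821 -0.2642  0.064 ]
 [ 0.5667 -0.2105  0.064 ]] [ 0.60107666 -0.23069562  0.064     ]
0.055638656490583534 108.3339183183469
0.05610269722723325 14.188802418552802
0.055931013674618606 -73.93937755029488
0.05390943105004773 -166.24488729250004
[[ 0.60169001 -0.23106845  0.144     ]]
[[ 0.59976759 -0.23278039  0.144     ]]
```

Request:
move_arm:
  increments:
    - [0, -0.05, 0.15, -0.15]
    - [0, -0.1, 0.29, -0.31]
    - [0, -0.15, 0.44, -0.46]
    - [0.05, -0.2, 0.59, -0.62]
    - [0.08, -0.25, 0.73, -0.77]

```text
time: 0.78
tool_pos: [0.3879, 0.3341, 0.1978]
tool_rot: [1.186, 1.571, 1.706]
contact_force: [-0.3, 0.9, 0.1]
opening: 0.0919
```

```bash
cat >> h.py <<'E'
def delta(target,yaw=None,T=None):
    """row to go to world target with tool-y angle yaw (deg)"""
    T=toolT() if T is None else T
    d=T[:3,:3].T@(np.array(target)-T[:3,3])/0.4
    a=np.degrees(np.arctan2(T[1,1],T[0,1]))
    tw=0 if yaw is None else -(((yaw-a+180)%360)-180)/60
    print('tcp',T[:3,3].round(4),'yaw',round(a,2),'row',d.round(4),round(tw,4))
E
python3 -c "
from h import *
delta((.505,.252,.16),120)"
```

```text
tcp [0.3879 0.3341 0.1978] yaw 119.78 row [ 0.0945 -0.3234  0.1522] -0.0037
```

Request:
move_arm:
  increments:
    - [0.03, -0.1, 0.05, 0]
    - [0.06, -0.22, 0.1, 0]
    - [0.095, -0.32, 0.15, 0]
    - [0.095, -0.32, 0.15, 0]

```text
time: 1.27
tool_pos: [0.5033, 0.2511, 0.1586]
tool_rot: [3.109, 1.568, -2.664]
contact_force: [-0.0, 0.5, 0.1]
opening: 0.0918
```

```bash
python3 -c "
from h import *
delta((.505,.252,.16),120)
T=toolT(); np.save('Tw1.npy',T)
im=robot.read_camera('wrist'); cv2.imwrite('pics/w1.png',im[:,:,::-1])"
```

```text
tcp [0.5033 0.2511 0.1586] yaw 119.23 row [-0.0035 -0.      0.0048] -0.0128
```

View pics/w1.png

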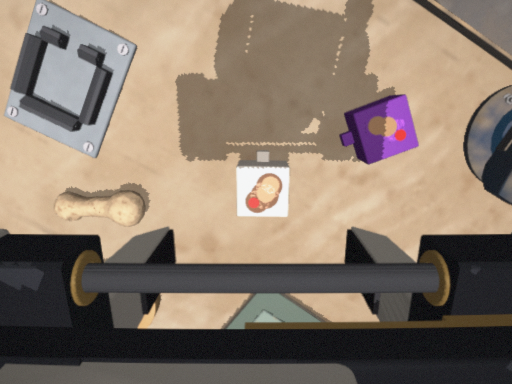

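```bash
cat >> h.py <<'E'
def sub(im,x0,y0,x1,y1,f):
    m=np.zeros(im.shape[:2],np.uint8); m[y0:y1,x0:x1]=f(im[y0:y1,x0:x1].astype(int))*255; return m
def big(m):
    cs,_=cv2.findContours(m,cv2.RETR_EXTERNAL,cv2.CHAIN_APPROX_NONE); return max(cs,key=cv2.contourArea)
E
python3 - <<'E'
from h import *
im=cv2.imread('pics/w1.png')[:,:,::-1]; T=np.load('Tw1.npy')
# white top
m=sub(im,225,150,300,230,lambda a:(a.min(2)>200))
m2=sub(im,225,150,300,230,lambda a:(a[...,0]>150)&(a[...,1]<80)&(a[...,2]<80))
c=big(m); r=cv2.minAreaRect(c); b=cv2.boxPoints(r); print(r)
P=onz('wrist',b,.034,T); print(P.round(4),P.mean(0).round(4))
for i in range(4):
    e=P[i]-P[(i+1)%4]; print(np.linalg.norm(e).round(4),np.degrees(np.arctan2(e[1],e[0])).round(2))
M=cv2.moments(m2,True); s=onz('wrist',(M['m10']/M['m00'],M['m01']/M['m00']),.034,T)[0]
ce=P.mean(0);a=np.radians(29.5);R=np.array([[np.cos(a),-np.sin(a)],[np.sin(a),np.cos(a)]]);print('spot',s,R.T@(s-ce)[:2])
print('tab',onz('wrist',[(263,157)],.01,T)-ce)
# frame / plate of tray from this view
k=sub(im,0,0,150,165,lambda a:(abs(a[...,0]-a[...,2])<35)&(a.max(2)<220)); k=cv2.morphologyEx(k,cv2.MORPH_OPEN,np.ones((3,3)))
c=big(k); r=cv2.minAreaRect(c); b=cv2.boxPoints(r);print(r); P=onz('wrist',b,.006,T); print(P.round(4),P.mean(0).round(4))
delta((ce[0],ce[1],.017),119.5,T)
E
```

```text
((262.0, 191.5), (49.0, 52.0), 90.0)
[[0.4961 0.224  0.034 ]
 [0.4735 0.2644 0.034 ]
 [0.5133 0.2878 0.034 ]
 [0.5368 0.2457 0.034 ]] [0.5049 0.2555 0.034 ]
0.0463 -60.8
0.0462 -149.44
0.0483 119.19
0.0461 28.07Traceback (most recent call last):
  File "<stdin>", line 10, in <module>
ZeroDivisionError: float division by zero
```

```bash
cat >> h.py <<'E'
def quad(c,eps=.04):
    h=cv2.convexHull(c)
    for e in np.arange(.02,.15,.005):
        a=cv2.approxPolyDP(h,e*cv2.arcLength(h,True),True)
        if len(a)==4: break
    a=a[:,0].astype(float); pts=c[:,0].astype(float); L=[]
    for i in range(4):
        p,q=a[i],a[(i+1)%4]; d=q-p; n=np.linalg.norm(d); d/=n
        s=(pts-p)@d; o=abs((pts-p)@[-d[1],d[0]])
        L.append(cv2.fitLine(pts[(s>.15*n)&(s<.85*n)&(o<2.5)].astype(np.float32),cv2.DIST_HUBER,0,.01,.01).ravel())
    out=[]
    for i in range(4):
        a1,b1=L[i-1],L[i]; A=np.array([[a1[0],-b1[0]],[a1[1],-b1[1]]]); t=np.linalg.solve(A,[b1[2]-a1[2],b1[3]-a1[3]])
        out.append(a1[2:]+t[0]*a1[:2])
    return np.array(out)
def sides(P):
    for i in range(4):
        e=P[(i+1)%4]-P[i]; print('  side',np.linalg.norm(e).round(4),np.degrees(np.arctan2(e[1],e[0])).round(2))
    print('  centre',P.mean(0).round(4))
E
python3 - <<'E'
from h import *
im=cv2.imread('pics/w1.png')[:,:,::-1]; T=np.load('Tw1.npy')
m=sub(im,225,150,300,230,lambda a:(a.min(2)>180))
b=quad(big(m)); print(b.round(1)); P=onz('wrist',b,.034,T); sides(P)
print(im[203,253],im[172,245],im[150,40],im[30,40])
m2=sub(im,225,150,300,230,lambda a:(a[...,0]>150)&(a[...,1]<95)&(a[...,2]<95)&(a[...,0]-a[...,1]>100))
M=cv2.moments(m2,True); s=onz('wrist',(M['m10']/M['m00'],M['m01']/M['m00']),.034,T)[0]
ce=P.mean(0);a=np.radians(29.5);R=np.array([[np.cos(a),-np.sin(a)],[np.sin(a),np.cos(a)]]);print('spot',s,R.T@(s-ce)[:2])
k=sub(im,0,0,140,160,lambda a:(a[...,0]-a[...,2]<25)&(a.max(2)<230)); k=cv2.morphologyEx(k,cv2.MORPH_OPEN,np.ones((3,3)));cv2.imwrite('pics/k.png',k)
b=quad(big(k)); print(b.round(1));P=onz('wrist',b,.006,T); sides(P)
delta((ce[0],ce[1],.10),119.5,T)
E
```

```text
[[288.  167. ]
 [288.  216. ]
 [237.5 216. ]
 [235.4 167. ]]
  side 0.0462 30.56
  side 0.0469 -60.81
  side 0.0461 -149.56
  side 0.0468 119.2
  centre [0.5048 0.2557 0.034 ]
[242  94  88] [245 246 246] [221 196 164] [113 114 120]
spot [0.51732534 0.253142   0.034     ] [ 0.00964944 -0.00834756]
[[ 36.6  -3.8]
 [136.7  44.5]
 [ 95.5 158.1]
 [  2.6 114.6]]
  side 0.0955 93.47
  side 0.1144 2.9
  side 0.096 -87.15
  side 0.1133 -177.36
  centre [0.5065 0.0493 0.006 ]
tcp [0.5033 0.2511 0.1586] yaw 119.23 row [0.1465 0.0082 0.0092] -0.0045
```

Request:
move_arm:
  increments:
    - [0.1, 0.007, 0.009, -0.005]
    - [0.2, 0.007, 0.009, -0.005]
    - [0.29, 0.007, 0.009, -0.005]
    - [0.29, 0.007, 0.009, -0.005]

```text
time: 1.82
tool_pos: [0.5009, 0.2579, 0.0425]
tool_rot: [2.908, 1.565, -2.855]
contact_force: [0.3, 0.4, 0.5]
opening: 0.0915
```

```bash
python3 -c "
from h import *
delta((.505,.2550,.017),119.5)
T=toolT(); np.save('Tw2.npy',T)
im=robot.read_camera('wrist'); cv2.imwrite('pics/w2.png',im[:,:,::-1])"
```

```text
tcp [0.5009 0.2579 0.0425] yaw 119.83 row [ 0.0637 -0.0114  0.0056] 0.0055
```

View pics/w2.png

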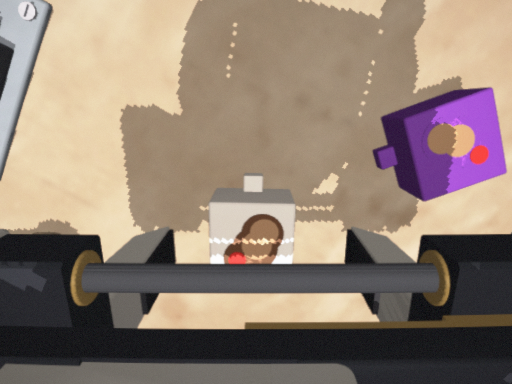

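```bash
python3 -c "
from h import *
delta((.505,.2550,.017),119.5)
s=robot.observe(); print(s['qvel'].round(4) if hasattr(s['qvel'],'round') else s['qvel'])
im=cv2.imread('pics/w2.png')[:,:,::-1]; T=np.load('Tw2.npy')
print(proj('wrist',[[.505,.2555,.034]],T))
# front top edge of tile (-x side): corners approx
P=onz('wrist',[(211,202),(294,202)],.034,T);print(P, P.mean(0)+.024*np.array([np.cos(np.radians(29.5)),np.sin(np.radians(29.5)),0]))
"
```

```text
tcp [0.5025 0.2583 0.0444] yaw 119.83 row [ 0.0685 -0.0102  0.0014] 0.0054
[-0.0082 -0.0352 -0.0375 -0.0009  0.0026 -0.0007]
[[250.78836054 244.21388952]]
[[0.4941547  0.22477943 0.034     ]
 [0.47193303 0.26362073 0.034     ]] [0.5039324  0.25601825 0.034     ]
```

Request:
move_arm:
  increments:
    - [0.03, -0.008, 0, 0]
    - [0.03, -0.008, 0, 0]
    - [0.03, -0.008, 0, 0]

```text
time: 2.25
tool_pos: [0.5056, 0.2549, 0.033]
tool_rot: [-0.102, 1.57, 0.417]
contact_force: [0.4, 0.4, -0.3]
opening: 0.0917
```

```bash
python3 -c "
from h import *
delta((.505,.2555,.017),119.5)
s=robot.observe(); print(s['qvel'].round(4))
T=toolT()
im=robot.read_camera('wrist');crop(im,150,150,350,300,4,'pics/w3.png')
P=quad(big(sub(im,180,150,320,300,lambda a:(a.max(2)-a.min(2)<25)&(a.min(2)>120)&(a.min(2)<256))));print(P.round(1))
delta((.505,.2555,.017),119.5)
"
```

```text
tcp [0.5056 0.2549 0.033 ] yaw 119.74 row [ 0.0401  0.0022 -0.0006] 0.0041
[-0.0003  0.0009  0.     -0.0022  0.0002 -0.0006]
[[304.8 203.4]
 [302.3 263.7]
 [217.5 257.6]
 [215.3 201.4]]
tcp [0.5056 0.2548 0.033 ] yaw 119.74 row [ 0.04    0.0022 -0.0006] 0.004
```

View pics/w3.png

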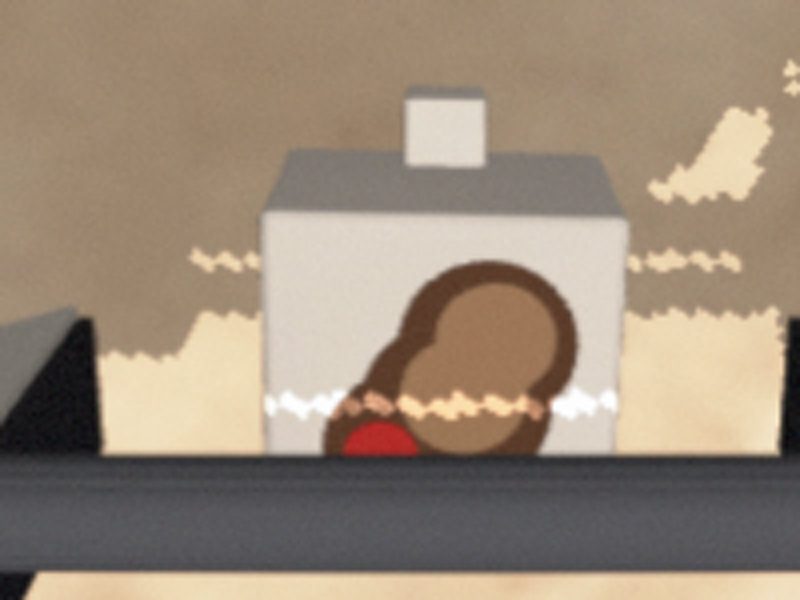

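Request:
move_arm:
  increments:
    - [0.036, 0.001, 0, 0.01]
    - [0.036, 0.001, 0, 0.01]
    - [0.036, 0.001, 0, 0.01]

```text
time: 2.68
tool_pos: [0.5049, 0.2551, 0.0176]
tool_rot: [2.878, 1.57, -2.896]
contact_force: [0.8, -0.8, 0.6]
opening: 0.0914
```

Request:
move_arm:
  increments:
    - [0, 0, 0, 0]
    - [0, 0, 0, 0]
    - [0, 0, 0, 0]
    - [0, 0, 0, 0]
    - [0, 0, 0, 0]
  gripper: 1
  squeeze: 25

```text
time: 3.3
tool_pos: [0.5051, 0.2551, 0.018]
tool_rot: [0.075, 1.571, 0.584]
contact_force: [-0.2, -0.0, 0.3]
opening: 0.0479
```

Gripped at an opening of 47.9 mm. Now I'll lift it.

Request:
move_arm:
  increments:
    - [-0.1, 0, 0, 0]
    - [-0.15, 0, 0, 0]
    - [-0.15, 0, 0, 0]
    - [-0.15, 0, 0, 0]

```text
time: 3.8
tool_pos: [0.5043, 0.2549, 0.0769]
tool_rot: [2.929, 1.569, -2.846]
contact_force: [-0.6, -0.8, -1.1]
opening: 0.0479
```

```bash
python3 -c "
from h import *
T=toolT(); np.save('Tw4.npy',T)
im=robot.read_camera('wrist');cv2.imwrite('pics/w4.png',im[:,:,::-1])
delta((.4,.047,.08),92.7)
print(robot.observe()['contact_force'],robot.observe()['opening'])
"
```

```text
tcp [0.5042 0.2548 0.0767] yaw 119.15 row [-0.0074 -0.3269 -0.4807] 0.4409
[-0.6863463  -0.37639776 -2.07670317] 0.04749438786788344
```

View pics/w4.png

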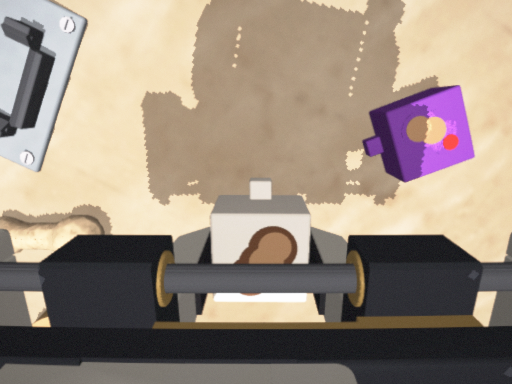

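```bash
python3 - <<'E'
from h import *
im=cv2.imread('pics/w4.png')[:,:,::-1]; T=np.load('Tw4.npy')
crop(im,190,160,330,310,4,'pics/w4c.png')
# front top edge by gradient, columns 220..300
g=im[:,:,:].mean(2)
for col in range(220,301,10):
    d=np.diff(cv2.GaussianBlur(g[195:230,col-2:col+3].mean(1),(1,3),0).ravel()); print(col,195+np.argmax(d)+.5,d.max().round(1),end=' | ')
print()
for row in (225,235,245): print(row,im[row,200:222].mean(1).round(),im[row,300:320].mean(1).round())
E
```

```text
220 212.5 28.8 | 230 213.5 28.4 | 240 213.5 28.5 | 250 213.5 28.4 | 260 213.5 29.0 | 270 213.5 29.0 | 280 213.5 29.6 | 290 213.5 30.9 | 300 213.5 30.6 | 
225 [228. 227. 228. 228. 227. 227. 227. 227. 225. 222. 209. 204. 218. 224.
 224. 224. 225. 224. 225. 223. 224. 224.] [226. 226. 226. 226. 226. 226. 225. 226. 221. 209. 190. 205. 218. 220.
 222. 220. 221. 222. 221. 221.]
235 [124. 126. 124. 124. 124. 126. 123. 111.  77.  48. 101. 169. 207. 219.
 223. 222. 223. 221. 222. 223. 222. 222.] [226. 226. 225. 226. 226. 226. 225. 223. 217. 196. 116.  53.  86. 112.
 125. 125. 125. 124. 125. 129.]
245 [125. 127. 123. 115.  78.  38.  26.  27.  29.  25.  61. 154. 201. 216.
 221. 222. 223. 223. 222. 221. 223. 223.] [226. 225. 226. 226. 225. 227. 225. 221. 207. 127.  49.  23.  29.  24.
  26.  36.  83. 110. 122. 125.]
```

View pics/w4c.png

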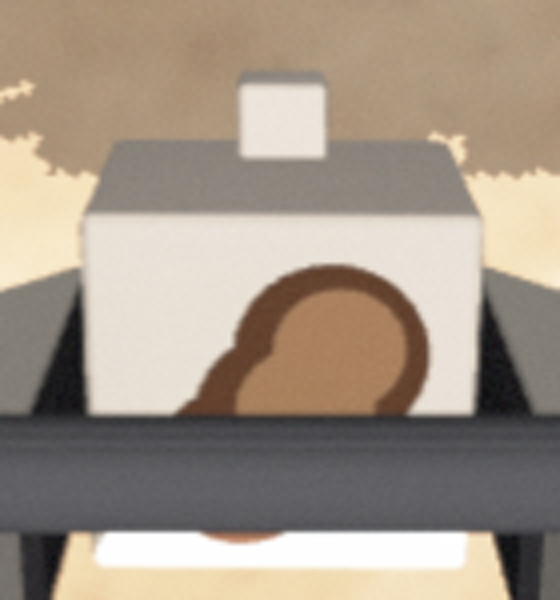

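```bash
python3 - <<'E'
from h import *
# in tool frame: plane x=-0.016
p,R,t=cam('wrist',np.eye(4))
for off in(-.012,-.016,-.020):
    o,v=ray('wrist',[(211,213.3),(309,213.7),(261,301.5)],np.eye(4)); X=o+v*((off-o[0])/v[:,:1]); print(off,X.round(4).tolist())
# tray in w4? use top picture fresh: tray now + wrist view
im=robot.read_camera('top'); cv2.imwrite('pics/top4.png',im[:,:,::-1]); crop(im,140,150,300,270,5,'pics/t4.png')
k=sub(im,225,175,280,230,lambda a:(a[...,0]-a[...,2]<8)); k=cv2.morphologyEx(k,cv2.MORPH_CLOSE,np.ones((3,3)))
b=quad(big(k));print(b.round(1)); sides(onz('top',b,.006))
E
```

```text
-0.012 [[-0.012, -0.0223, -0.023], [-0.012, 0.0244, -0.0228], [-0.012, 0.0015, 0.0254]]
-0.016 [[-0.016, -0.0217, -0.0244], [-0.016, 0.0238, -0.0242], [-0.016, 0.0015, 0.0227]]
-0.02 [[-0.02, -0.021, -0.0258], [-0.02, 0.0231, -0.0255], [-0.02, 0.0015, 0.02]]
[[265.5 182.5]
 [267.5 220.5]
 [236.5 222.5]
 [234.6 184.6]]
  side 0.111 -176.48
  side 0.0902 94.2
  side 0.1108 3.67
  side 0.0905 -85.64
  centre [0.5095 0.0456 0.006 ]
```

View pics/t4.png

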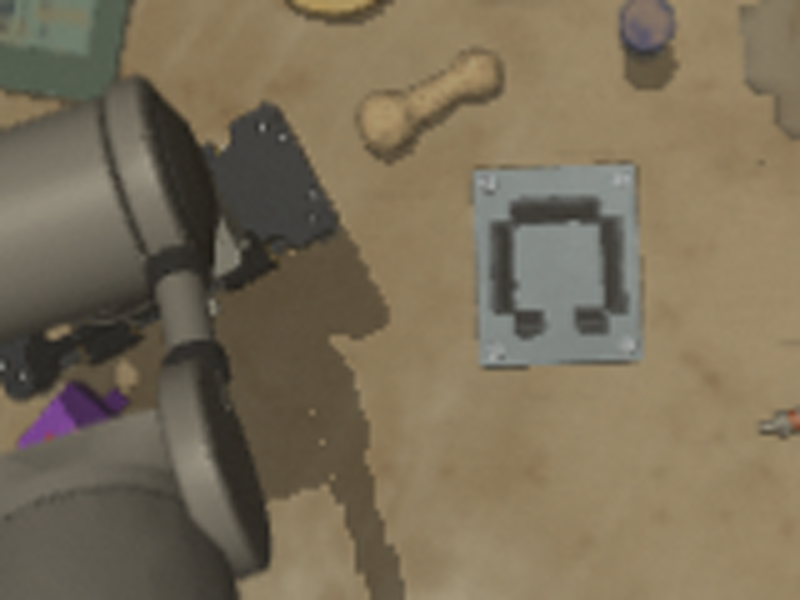

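```bash
python3 -c "
from h import *
delta((.58,.046,.12),93)
"
```

```text
tcp [0.5043 0.2548 0.0766] yaw 119.15 row [-0.1085 -0.5481 -0.0892] 0.4359
```

Request:
move_arm:
  increments:
    - [-0.1, -0.12, 0, 0.12]
    - [-0.11, -0.25, -0.02, 0.25]
    - [-0.11, -0.4, -0.05, 0.38]
    - [-0.11, -0.55, -0.09, 0.436]
    - [-0.11, -0.55, -0.09, 0.436]

```text
time: 4.53
tool_pos: [0.5813, 0.0411, 0.1207]
tool_rot: [-2.613, 1.569, -2.567]
contact_force: [-0.8, -0.5, -2.0]
opening: 0.0478
```

Request:
move_arm:
  increments:
    - [0, 0, 0, 0]
    - [0, 0, 0, 0]
    - [0, 0, 0, 0]

```text
time: 4.9
tool_pos: [0.5805, 0.0469, 0.1218]
tool_rot: [2.461, 1.57, 2.515]
contact_force: [-0.5, 0.0, -2.9]
opening: 0.048
```

```bash
python3 -c "
from h import *
delta((.58,.046,.12),93)
T=toolT(); np.save('Tw5.npy',T)
im=robot.read_camera('wrist');cv2.imwrite('pics/w5.png',im[:,:,::-1])
"
```

```text
tcp [0.5805 0.0469 0.1218] yaw 93.12 row [ 0.0046 -0.0021 -0.0013] 0.002
```

View pics/w5.png

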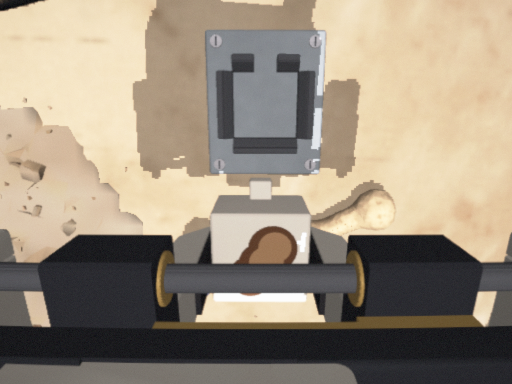

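```bash
python3 - <<'E'
from h import *
im=cv2.imread('pics/w5.png')[:,:,::-1]; T=np.load('Tw5.npy')
k=sub(im,190,20,345,178,lambda a:(a[...,0]-a[...,2]<15)); k=cv2.morphologyEx(k,cv2.MORPH_OPEN,np.ones((3,3)))
cv2.imwrite('pics/k5.png',k)
b=quad(big(k));print(b.round(1)); P=onz('wrist',b,.006,T); sides(P)
# dark frame outline: outer, top z=.021
d=sub(im,212,40,320,160,lambda a:(a.max(2)<45)); cs=[c for c in cv2.findContours(d,cv2.RETR_EXTERNAL,cv2.CHAIN_APPROX_NONE)[0] if cv2.contourArea(c)>30]
for c in cs: print(cv2.boundingRect(c),cv2.contourArea(c))
Ti=np.eye(4); ce=np.append(P.mean(0),1); print('tray centre in tool', (np.linalg.inv(T)@ce).round(4))
print(im[80,210],im[60,240],im[100,225])
crop(im,190,20,345,180,5,'pics/w5c.png')
E
```

```text
[[325.2  30. ]
 [318.5 173. ]
 [210.1 173. ]
 [204.9  30. ]]
  side 0.1138 3.05
  side 0.094 -86.9
  side 0.1137 -177.09
  side 0.0937 93.15
  centre [0.5073 0.0478 0.006 ]
tray centre in tool [ 0.1159  0.0049 -0.073   1.    ]
[139 142 149] [65 64 71] [64 65 68]
```

View pics/w5c.png

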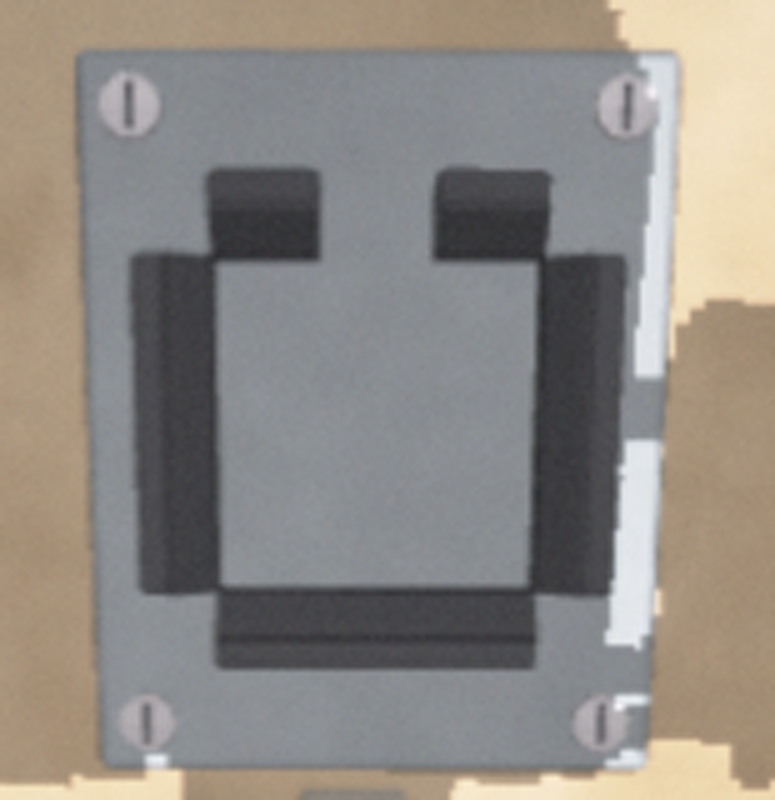

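```bash
python3 - <<'E'
from h import *
T=np.load('Tw5.npy')
c=lambda x,y:(190+x/5-.4,20+y/5-.4)
P=onz('wrist',[c(216,262),c(541,261),c(530,588),c(220,588)],.006,T); sides(P)
print((np.linalg.inv(T)@np.append(P.mean(0),1)).round(4))
for i in range(0):pass
o=np.linalg.inv(T)
# plate corners manual
P=onz('wrist',[c(78,50),c(680,52),c(650,768),c(102,768)],.006,T); sides(P); print((o@np.append(P.mean(0),1)).round(4))
P=onz('wrist',[c(129,104),c(628,104),c(600,722),c(148,722)],.0065,T); sides(P); print((o@np.append(P.mean(0),1)).round(4))
E
```

```text
side 0.0521 93.3
  side 0.052 2.75
  side 0.0522 -86.89
  side 0.0519 -177.36
  centre [0.5074 0.048  0.006 ]
[ 0.1159  0.0051 -0.0728  1.    ]
  side 0.0938 92.98
  side 0.114 3.41
  side 0.0951 -86.9
  side 0.1142 -177.23
  centre [0.5073 0.0482 0.006 ]
[ 0.1159  0.0053 -0.073   1.    ]
  side 0.0781 93.15
  side 0.0981 2.75
  side 0.0776 -86.9
  side 0.0981 -176.96
  centre [0.5071 0.0479 0.0065]
[ 0.1154  0.005  -0.0732  1.    ]
```

```bash
python3 -c "
from h import *
delta((.5083,.0466,.055),93.05)
"
```

```text
tcp [0.5805 0.0466 0.1219] yaw 93.1 row [ 0.1672  0.0096 -0.1803] 0.0009
```

Request:
move_arm:
  increments:
    - [0, 0.005, -0.09, 0]
    - [0.05, 0.0096, -0.18, 0]
    - [0.13, 0.0096, -0.18, 0]
    - [0.167, 0.0096, -0.18, 0]
    - [0.167, 0.0096, -0.18, 0]

```text
time: 5.58
tool_pos: [0.5086, 0.0458, 0.0545]
tool_rot: [2.961, 1.569, 3.013]
contact_force: [-0.2, -0.1, -1.0]
opening: 0.0478
```

Request:
move_arm:
  increments:
    - [0, 0, 0, 0]
    - [0, 0, 0, 0]

```text
time: 5.82
tool_pos: [0.5095, 0.0455, 0.0559]
tool_rot: [-0.063, 1.569, -0.01]
contact_force: [-0.3, 0.1, -1.6]
opening: 0.0477
```

```bash
python3 -c "
from h import *
delta((.5083,.0466,.055),93.05)
T=toolT(); np.save('Tw6.npy',T)
im=robot.read_camera('wrist');crop(im,140,150,380,310,3,'pics/w6.png')
im=robot.read_camera('side');cv2.imwrite('pics/side6.png',im[:,:,::-1]);crop(im,190,160,300,240,6,'pics/s6.png')
"
```

```text
tcp [0.5095 0.0455 0.0559] yaw 93.0 row [ 0.0023  0.0029 -0.0028] -0.0009
```

View pics/w6.png

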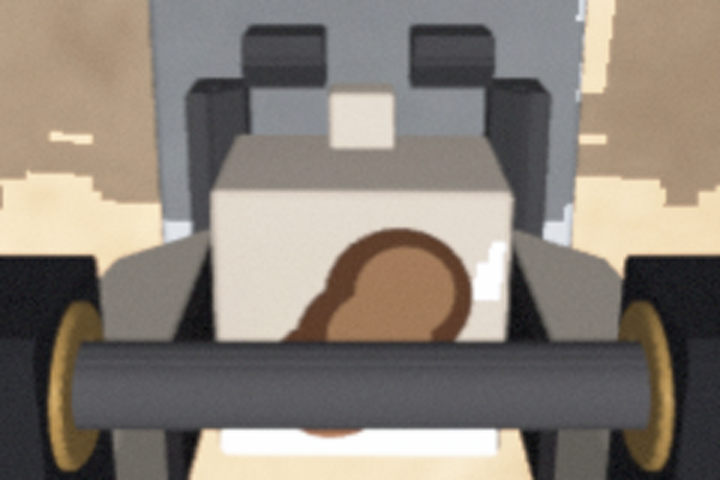

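View pics/s6.png

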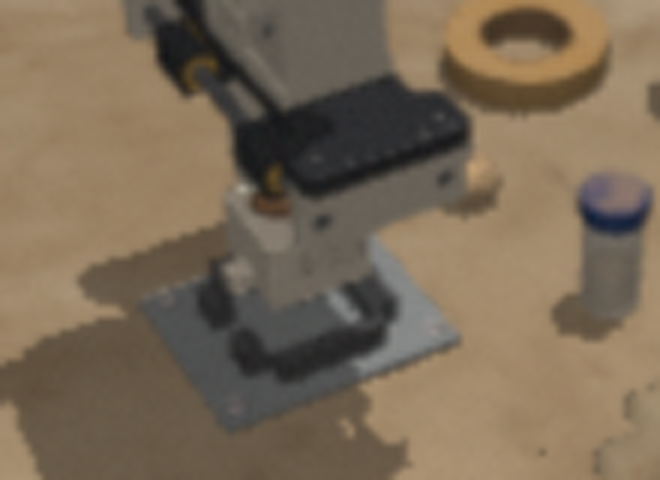

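Request:
move_arm:
  increments:
    - [0.02, 0.0033, -0.003, 0]
    - [0.04, 0.0033, -0.003, 0]
    - [0.06, 0.0033, -0.003, 0]
    - [0.06, 0.0033, -0.003, 0]
    - [0.06, 0.0033, -0.003, 0]

```text
time: 6.55
tool_pos: [0.5075, 0.0468, 0.0311]
tool_rot: [2.012, 1.571, 2.065]
contact_force: [-0.3, 0.7, -2.2]
opening: 0.0481
```

```bash
python3 -c "
from h import *
delta((.5083,.0466,.0235),93.05)
im=robot.read_camera('wrist');crop(im,140,150,380,310,3,'pics/w7.png')
print(robot.observe()['contact_force'])
"
```

```text
tcp [0.5075 0.0468 0.0311] yaw 92.99 row [ 0.0189 -0.0005  0.002 ] -0.0009
[ 0.35683978 -0.00205715 -1.4781551 ]
```

View pics/w7.png

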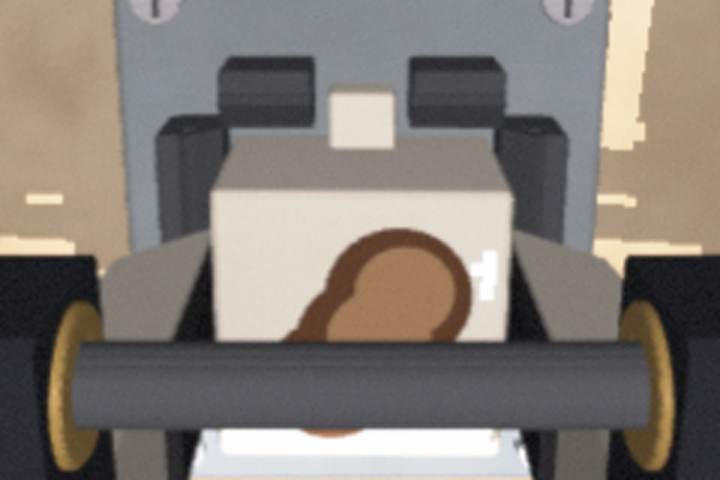

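Request:
move_arm:
  increments:
    - [0.009, 0, 0.001, 0]
    - [0.017, 0, 0.001, 0]
    - [0.017, 0, 0.001, 0]
    - [0.017, 0, 0.001, 0]

```text
time: 7.1
tool_pos: [0.5077, 0.0468, 0.0243]
tool_rot: [2.592, 1.571, 2.645]
contact_force: [-0.5, -0.0, -1.5]
opening: 0.0478
```

```bash
python3 -c "
from h import *
delta((.5083,.0466,.0235),93.05)
im=robot.read_camera('wrist');crop(im,140,150,380,310,3,'pics/w8.png')
im=robot.read_camera('side');crop(im,190,160,300,240,6,'pics/s8.png')
print(robot.observe()['contact_force'])
"
```

```text
tcp [0.5077 0.0468 0.0243] yaw 93.0 row [ 0.0019 -0.0006  0.0014] -0.0009
[ 0.60951816  0.59652608 -0.87169743]
```

View pics/w8.png

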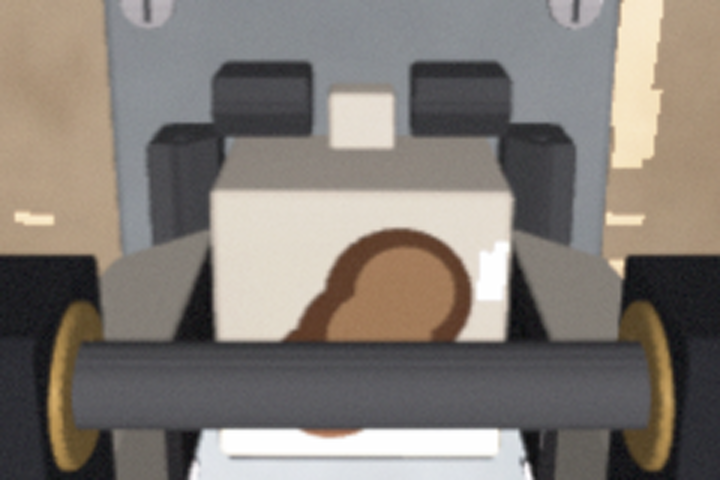

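View pics/s8.png

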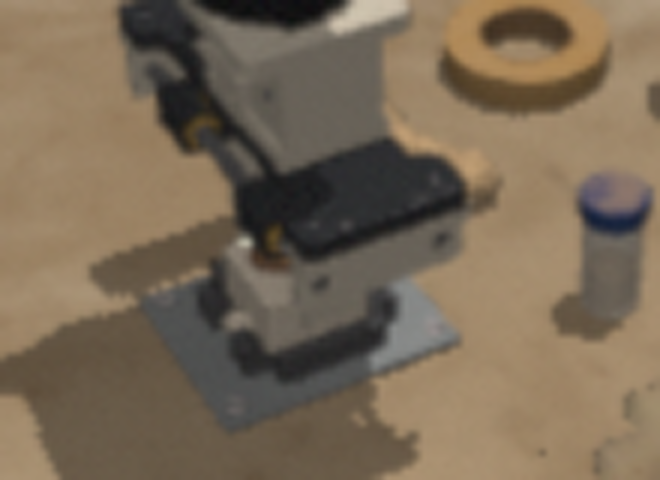

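Request:
move_arm:
  increments:
    - [0.002, 0, 0.001, 0]
    - [0.002, 0, 0.001, 0]

```text
time: 7.45
tool_pos: [0.5081, 0.0468, 0.024]
tool_rot: [2.732, 1.571, 2.784]
contact_force: [-3.2, -0.1, 5.7]
opening: 0.0478
```

Request:
move_arm:
  increments:
    - [0, 0, 0, 0]
    - [0, 0, 0, 0]
    - [0, 0, 0, 0]
    - [0, 0, 0, 0]
  gripper: 0

```text
time: 7.95
tool_pos: [0.5082, 0.0468, 0.0235]
tool_rot: [1.032, 1.571, 1.085]
contact_force: [-0.5, 0.9, -0.4]
opening: 0.0833
```

Request:
move_arm:
  increments:
    - [-0.1, 0, 0, 0]
    - [-0.2, 0, 0, 0]
    - [-0.3, 0.0, 0.05, 0]
    - [-0.36, 0, 0.12, 0]
    - [-0.36, 0, 0.12, 0]

```text
time: 8.57
tool_pos: [0.5584, 0.0492, 0.1693]
tool_rot: [-0.089, 1.566, -0.036]
contact_force: [-0.5, -0.0, -0.5]
opening: 0.0917
```

Request:
move_arm:
  increments:
    - [0, 0, 0, 0]
    - [0, 0, 0, 0]

```text
time: 8.82
tool_pos: [0.5547, 0.0494, 0.1662]
tool_rot: [3.025, 1.568, 3.077]
contact_force: [-0.8, 0.5, -0.4]
opening: 0.0915
```

```bash
python3 -c "
from h import *
T=toolT(); np.save('Tw9.npy',T);print(T[:3,3])
im=robot.read_camera('wrist');cv2.imwrite('pics/w9.png',im[:,:,::-1])
im=robot.read_camera('side');cv2.imwrite('pics/side9.png',im[:,:,::-1]);crop(im,190,160,300,240,6,'pics/s9.png')
"
```

```text
[0.55467582 0.04935938 0.16619565]
```

View pics/w9.png

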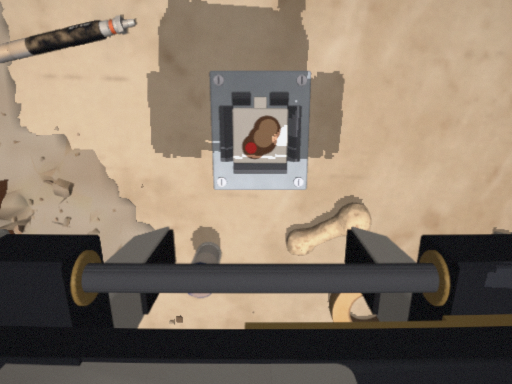

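View pics/s9.png

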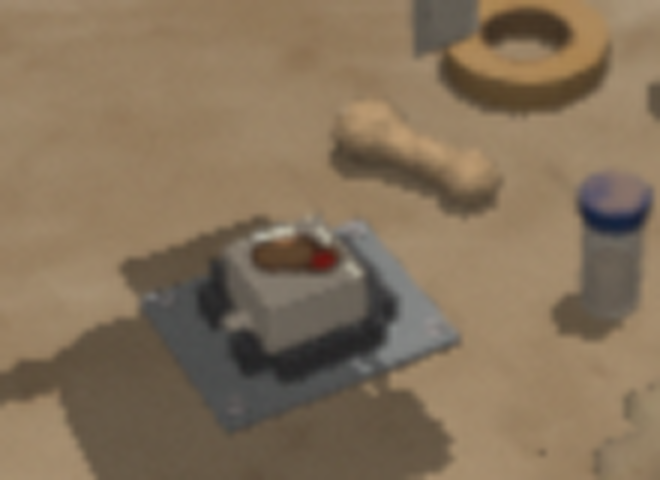

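```bash
python3 - <<'E'
from h import *
T=np.load('Tw9.npy'); im=cv2.imread('pics/w9.png')[:,:,::-1]; s=cv2.imread('pics/side9.png')[:,:,::-1]
f=lambda a:(a[...,0]>110)&(a[...,0]>2.2*a[...,1])&(a[...,0]>2.2*a[...,2])
def cen(im,*w):
    m=sub(im,*w,f); c=big(m); M=cv2.moments(m,True); print('px',M['m00']); return M['m10']/M['m00'],M['m01']/M['m00']
a=cen(im,230,100,300,170); b=cen(s,225,190,255,215); print(a,b)
print('wrist',onz('wrist',a,.04,T).round(4),'side',onz('side',b,.04).round(4))
ra=[x.ravel() for x in ray('wrist',a,T)]; rb=[x.ravel() for x in ray('side',b)]
print('tri',tri([ra,rb]).round(4))
# top of tile
m=sub(im,225,100,300,170,lambda a:(a.min(2)>150)&(a.max(2)-a.min(2)<40)); c=big(m); q=quad(c); print(q.round(1)); sides(onz('wrist',q,.04,T))
k=sub(im,200,60,320,200,lambda a:(a[...,0]-a[...,2]<10)); k=cv2.morphologyEx(k,cv2.MORPH_OPEN,np.ones((3,3))); q=quad(big(k)); print(q.round(1)); sides(onz('wrist',q,.006,T))
crop(im,200,60,320,200,5,'pics/w9c.png')
E
```

```text
px 111.0Traceback (most recent call last):
  File "<stdin>", line 6, in <module>
  File "<stdin>", line 5, in cen
  File "h.py", line 41, in big
    cs,_=cv2.findContours(m,cv2.RETR_EXTERNAL,cv2.CHAIN_APPROX_NONE); return max(cs,key=cv2.contourArea)
                                                                             ~~~^^^^^^^^^^^^^^^^^^^^^^^^
ValueError: max() iterable argument is empty
```

```bash
python3 - <<'E'
from h import *
T=np.load('Tw9.npy'); im=cv2.imread('pics/w9.png')[:,:,::-1]; s=cv2.imread('pics/side9.png')[:,:,::-1]
f=lambda a:(a[...,0]>110)&(a[...,0]>2.2*a[...,1])&(a[...,0]>2.2*a[...,2])
def cen(im,*w,f=f):
    m=sub(im,*w,f); M=cv2.moments(m,True); print('px',M['m00']); return M['m10']/M['m00'],M['m01']/M['m00']
a=cen(im,230,100,300,170); 
b=cen(s,225,190,255,215,f=lambda a:(a[...,0]-a[...,1]>60)&(a[...,0]>1.9*a[...,1])); print(a,b)
print('wrist',onz('wrist',a,.04,T).round(4),'side',onz('side',b,.04).round(4))
ra=[x.ravel() for x in ray('wrist',a,T)]; rb=[x.ravel() for x in ray('side',b)]
print('tri',tri([ra,rb]).round(4))
m=sub(im,225,100,300,170,lambda a:(a.min(2)>150)&(a.max(2)-a.min(2)<40)); c=big(m); q=quad(c); print(q.round(1)); sides(onz('wrist',q,.04,T))
k=sub(im,200,60,320,200,lambda a:(a[...,0]-a[...,2]<10)); k=cv2.morphologyEx(k,cv2.MORPH_OPEN,np.ones((3,3))); q=quad(big(k)); print(q.round(1)); sides(onz('wrist',q,.006,T))
crop(im,200,60,320,170,6,'pics/w9c.png')
E
```

```text
px 111.0
px 4.0
(250.54054054054055, 147.46846846846847) (243.25, 202.75)
wrist [[0.5179 0.0402 0.04  ]] side [[0.519  0.0397 0.04  ]]
tri [0.5185 0.04   0.0398]
[[287.2 109. ]
 [285.3 161. ]
 [234.  161. ]
 [234.  109. ]]
  side 0.0449 1.96
  side 0.0456 -87.03
  side 0.0449 -178.2
  side 0.0455 92.98
  centre [0.507  0.0481 0.04  ]
[[310.2  71. ]
 [305.1 189. ]
 [214.1 189. ]
 [209.7  71. ]]
  side 0.1137 2.66
  side 0.0931 -87.04
  side 0.1136 -177.02
  side 0.0937 92.98
  centre [0.5072 0.0478 0.006 ]
```

View pics/w9c.png

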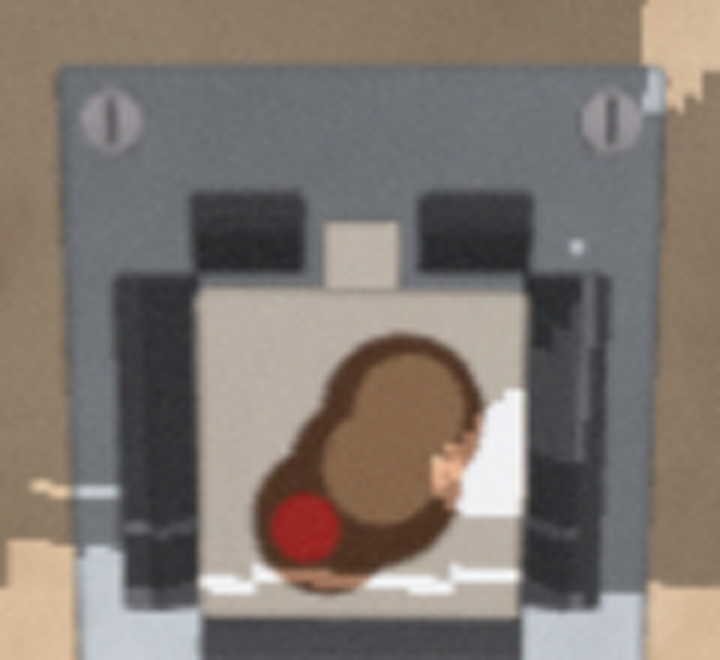

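```bash
python3 -c "
from h import *
delta((.615,-.222,.23),124)
"
```

```text
tcp [0.5552 0.0493 0.1667] yaw 92.99 row [-0.1588 -0.6852  0.1136] -0.5168
```

Request:
move_arm:
  increments:
    - [-0.1, -0.12, 0.02, -0.1]
    - [-0.16, -0.25, 0.05, -0.22]
    - [-0.16, -0.4, 0.07, -0.34]
    - [-0.16, -0.54, 0.09, -0.45]
    - [-0.16, -0.685, 0.114, -0.517]

```text
time: 9.55
tool_pos: [0.6158, -0.2235, 0.2312]
tool_rot: [1.721, 1.57, 2.317]
contact_force: [0.6, 0.6, 0.7]
opening: 0.0917
```

Request:
move_arm:
  increments:
    - [0, 0, 0, 0]
    - [0, 0, 0, 0]
    - [0, 0, 0, 0]

```text
time: 9.93
tool_pos: [0.6159, -0.2204, 0.2316]
tool_rot: [1.399, 1.57, 1.994]
contact_force: [0.5, -0.0, 0.4]
opening: 0.0921
```

```bash
python3 -c "
from h import *
delta((.615,-.222,.23),124)
T=toolT(); np.save('Tw10.npy',T)
im=robot.read_camera('wrist');cv2.imwrite('pics/w10.png',im[:,:,::-1])
"
```

```text
tcp [ 0.6159 -0.2204  0.2316] yaw 124.09 row [ 0.004 -0.002 -0.004] 0.0015
```

View pics/w10.png

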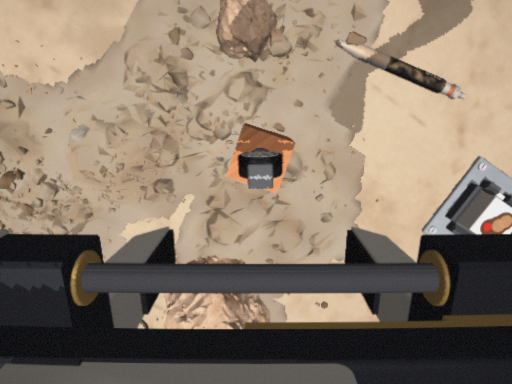

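```bash
python3 -c "
from h import *
im=cv2.imread('pics/w10.png')[:,:,::-1]
crop(im,220,115,310,200,8,'pics/w10c.png')"
```

```text
(no output)
```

View pics/w10c.png

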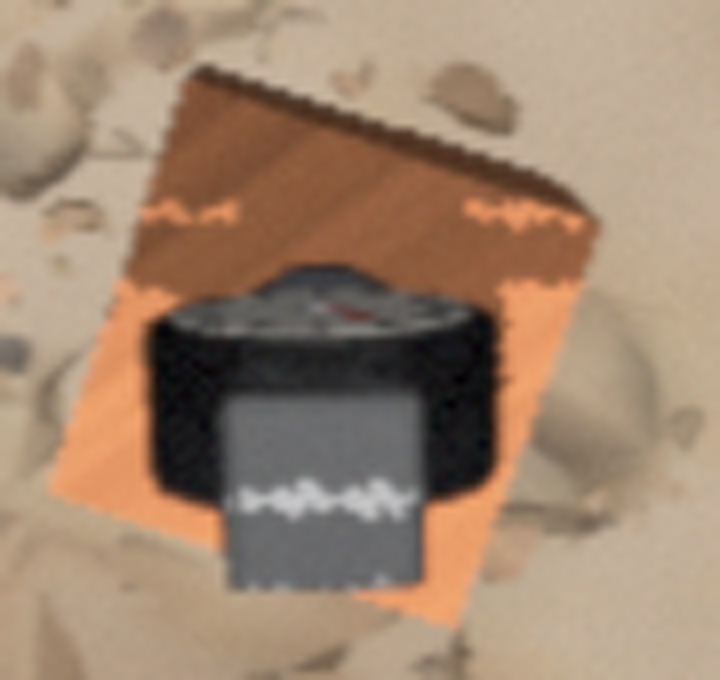

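```bash
python3 - <<'E'
from h import *
T=np.load('Tw10.npy')
c=lambda x,y:(220+x/8-.44,115+y/8-.44)
P=onz('wrist',[c(222,396),c(424,393),c(424,585),c(230,588)],.144,T); sides(P)
# side view check (initial image) of grip top centre
print('stand', end=''); P2=onz('wrist',[c(195,70),c(598,225),c(452,628),c(52,492)],.064,T); sides(P2)
ce=P.mean(0)
delta((ce[0],ce[1],.16),124,T)
delta((.6005,-.232,.16),124,T)
E
```

```text
side 0.0195 124.92
  side 0.0191 34.68
  side 0.0191 -55.04
  side 0.0191 -144.17
  centre [ 0.5993 -0.23    0.144 ]
stand  side 0.0539 103.33
  side 0.0555 15.5
  side 0.0551 -75.3
  side 0.0568 -165.68
  centre [ 0.5995 -0.2297  0.064 ]
tcp [ 0.6159 -0.2204  0.2316] yaw 124.09 row [ 0.179   0.0033 -0.0478] 0.0015
tcp [ 0.6159 -0.2204  0.2316] yaw 124.09 row [ 0.179  -0.0025 -0.0481] 0.0015
```

```bash
python3 -c "
from h import *
delta((.6006,-.231,.16),124.6)
delta((.6006,-.231,.113),124.6)
"
```

```text
tcp [ 0.616  -0.2204  0.2318] yaw 124.1 row [ 0.1795 -0.0004 -0.0468] -0.0083
tcp [ 0.616  -0.2204  0.2318] yaw 124.1 row [ 0.297  -0.0004 -0.0468] -0.0083
```

Request:
move_arm:
  increments:
    - [0.05, 0, -0.047, -0.008]
    - [0.15, 0, -0.047, -0.008]
    - [0.18, 0, -0.047, -0.008]
    - [0.18, 0, -0.047, -0.008]
    - [0.18, 0, -0.047, -0.008]

```text
time: 10.6
tool_pos: [0.6014, -0.2325, 0.1612]
tool_rot: [-1.071, 1.568, -0.468]
contact_force: [-0.3, 0.2, -0.1]
opening: 0.0914
```

```bash
python3 -c "
from h import *
delta((.6006,-.231,.113),124.6)
im=robot.read_camera('wrist');crop(im,150,110,370,310,3,'pics/w11.png')
"
```

```text
tcp [ 0.6014 -0.2325  0.1612] yaw 124.53 row [0.1205 0.0044 0.0004] -0.0012
```

View pics/w11.png

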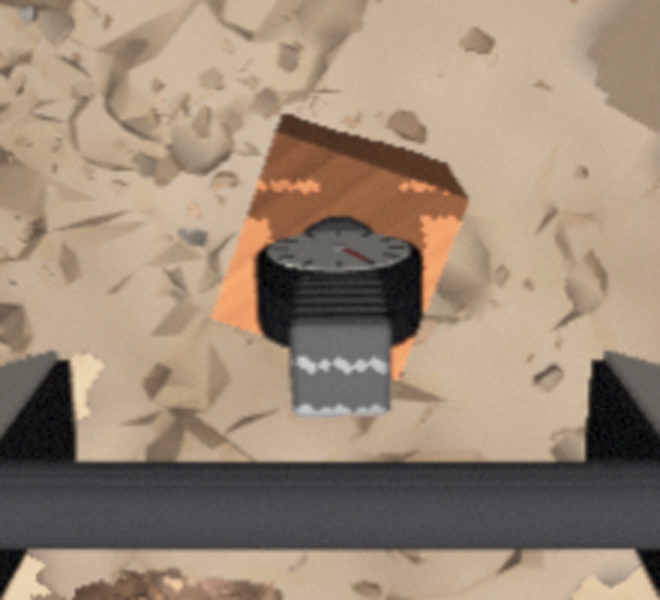

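Request:
move_arm:
  increments:
    - [0.05, 0.005, 0, 0]
    - [0.12, 0.005, 0, 0]
    - [0.12, 0.005, 0, 0]
    - [0.12, 0.005, 0, 0]
    - [0.12, 0.005, 0, 0]

```text
time: 11.28
tool_pos: [0.6001, -0.2312, 0.1132]
tool_rot: [-1.066, 1.568, -0.464]
contact_force: [-0.2, 0.1, 0.5]
opening: 0.0917
```

```bash
python3 -c "
from h import *
delta((.6006,-.231,.113),124.6)
im=robot.read_camera('wrist');crop(im,150,110,370,310,3,'pics/w12.png')
im=robot.read_camera('side');crop(im,280,190,380,270,7,'pics/s12.png')
"
```

```text
tcp [ 0.6001 -0.2312  0.1132] yaw 124.49 row [ 0.0005 -0.0003  0.0013] -0.0018
```

View pics/w12.png

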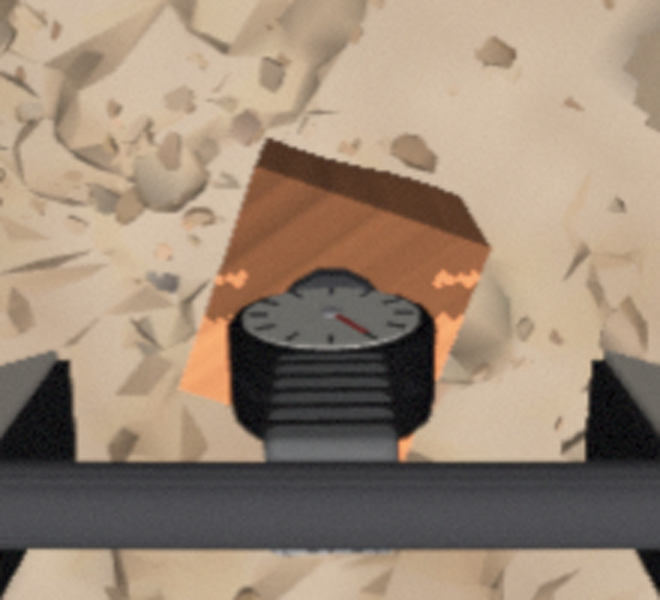

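View pics/s12.png

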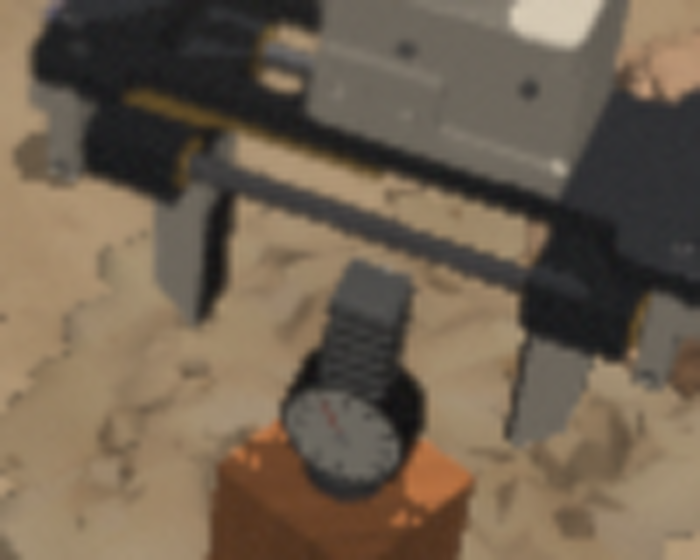

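Request:
move_arm:
  increments:
    - [0, 0, 0, 0]
    - [0, 0, 0, 0]
    - [0, 0, 0, 0]
    - [0, 0, 0, 0]
    - [0, 0, 0, 0]
  gripper: 1
  squeeze: 35

```text
time: 12.0
tool_pos: [0.5993, -0.2308, 0.1115]
tool_rot: [1.165, 1.571, 1.767]
contact_force: [0.6, -0.8, -0.2]
opening: 0.0461
```

Request:
move_arm:
  increments:
    - [0, 0, 0, 0]
    - [0, 0, 0, 0]

```text
time: 12.25
tool_pos: [0.5993, -0.2308, 0.1115]
tool_rot: [1.308, 1.571, 1.91]
contact_force: [0.2, -0.2, 0.1]
opening: 0.0266
```

```bash
python3 -c "
from h import *
delta((.6006,-.231,.113),124.6)
im=robot.read_camera('wrist');crop(im,150,110,370,310,3,'pics/w13.png')
"
```

```text
tcp [ 0.5993 -0.2308  0.1115] yaw 124.5 row [-0.0039 -0.0024  0.0024] -0.0017
```

View pics/w13.png

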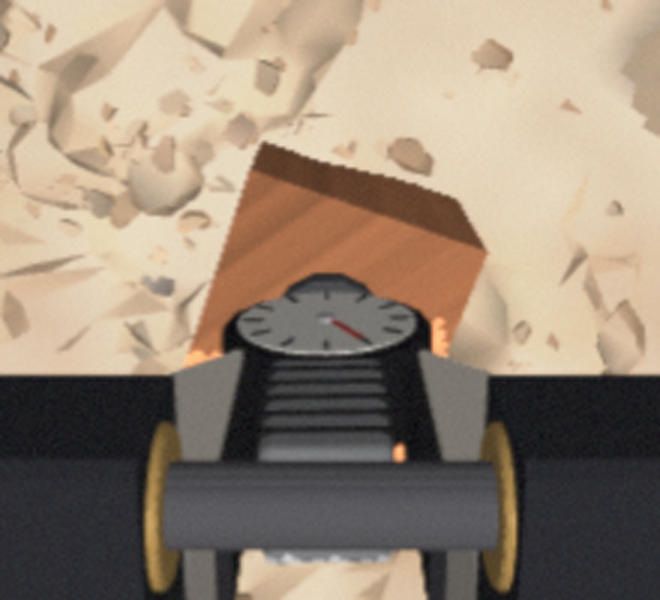

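Request:
move_arm:
  increments:
    - [0, 0, 0, 0]
    - [0, 0, 0, 0]
    - [0, 0, 0, 0]

```text
time: 12.68
tool_pos: [0.5992, -0.2308, 0.1115]
tool_rot: [1.371, 1.571, 1.973]
contact_force: [0.8, 0.1, -0.3]
opening: 0.0195
```

```bash
python3 -c "
from h import *
delta((.6006,-.231,.113),124.6)
T=toolT();np.save('Tw14.npy',T)
im=robot.read_camera('wrist');cv2.imwrite('pics/w14f.png',im[:,:,::-1]);crop(im,150,110,370,310,3,'pics/w14.png')
"
```

```text
tcp [ 0.5992 -0.2308  0.1115] yaw 124.49 row [-0.0039 -0.0023  0.0025] -0.0018
```

View pics/w14.png

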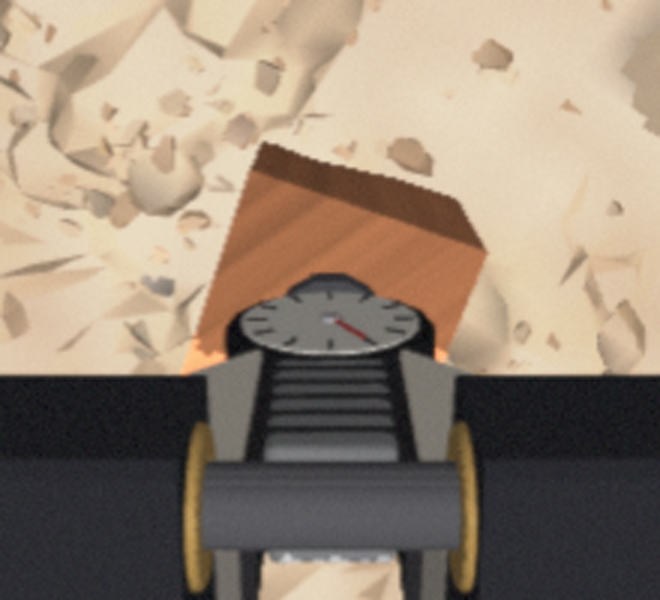

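Request:
move_arm:
  increments:
    - [-0.03, 0, 0, 0]
    - [-0.08, 0, 0, 0]
    - [-0.14, 0, 0, 0]
    - [-0.2, 0, 0, 0]
    - [-0.22, 0, 0, 0]

```text
time: 13.35
tool_pos: [0.5999, -0.2311, 0.2018]
tool_rot: [-1.044, 1.567, -0.441]
contact_force: [0.8, 0.1, -2.2]
opening: 0.0201
```

Request:
move_arm:
  increments:
    - [0, 0, 0, 0]
    - [0, 0, 0, 0]
    - [0, 0, 0, 0]

```text
time: 13.72
tool_pos: [0.5989, -0.2306, 0.1984]
tool_rot: [2.013, 1.569, 2.615]
contact_force: [-0.4, 0.0, -2.2]
opening: 0.0196
```

```bash
python3 -c "
from h import *
delta((.519,.039,.17),93.0)
print(robot.observe()['opening'],robot.observe()['contact_force'])
T=toolT();np.save('Tw15.npy',T)
im=robot.read_camera('wrist');cv2.imwrite('pics/w15f.png',im[:,:,::-1]);crop(im,150,110,370,310,3,'pics/w15.png')
im=robot.read_camera('side');cv2.imwrite('pics/side15.png',im[:,:,::-1]);crop(im,280,170,380,270,7,'pics/s15.png')
"
```

```text
tcp [ 0.5989 -0.2306  0.1984] yaw 124.49 row [0.072  0.6684 0.2172] 0.5249
0.019628018263185398 [-0.3825013   0.04570446 -2.19907068]
```

View pics/w15.png

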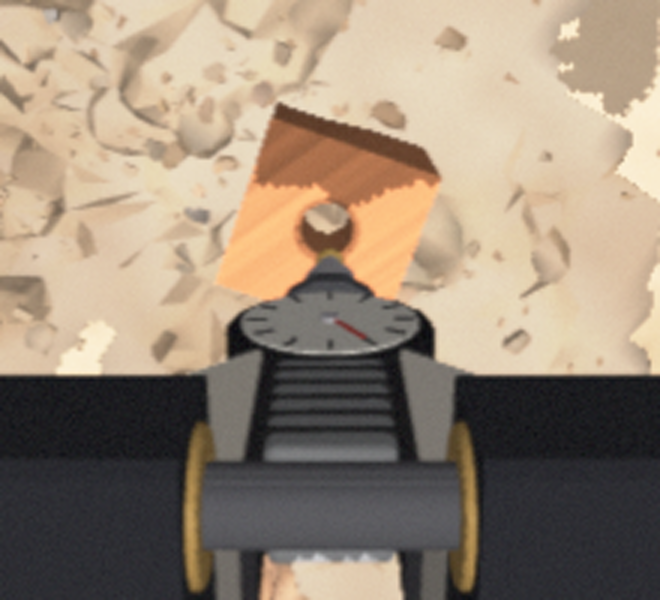

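View pics/s15.png

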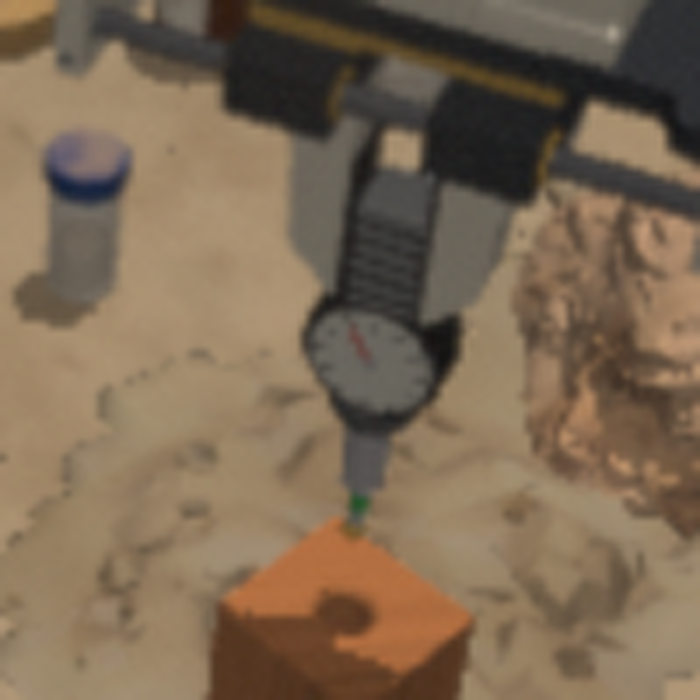

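```bash
python3 - <<'E'
from h import *
T=np.load('Tw15.npy')
im=cv2.imread('pics/w15f.png')[:,:,::-1]; s=cv2.imread('pics/side15.png')[:,:,::-1]
crop(im,235,170,285,210,14,'pics/w15z.png'); crop(s,310,220,350,255,14,'pics/s15z.png')
tip=T@np.array([.0475+.050,0,0,1])  # ball centre 50 below origin
print(tip.round(4), proj('wrist',[tip[:3]],T),proj('side',[tip[:3]]))
E
```

```text
[ 0.5987 -0.2305  0.1009  1.    ] [[258.5520717  196.08002492]] [[329.56846273 244.92280696]]
```

View pics/w15z.png

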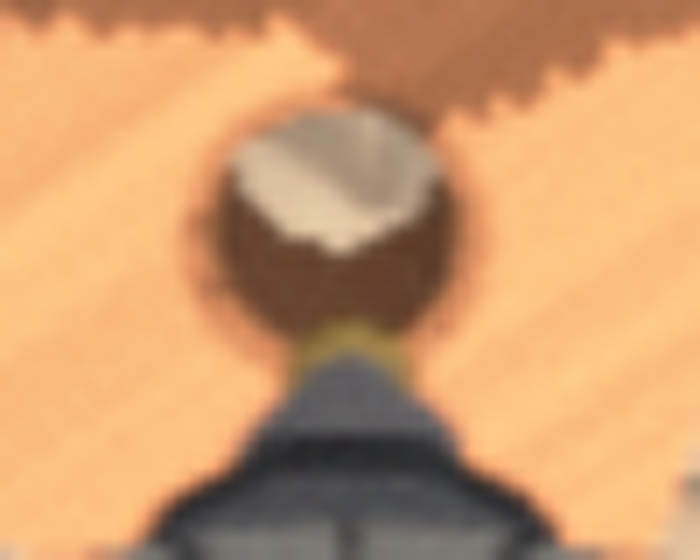

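View pics/s15z.png

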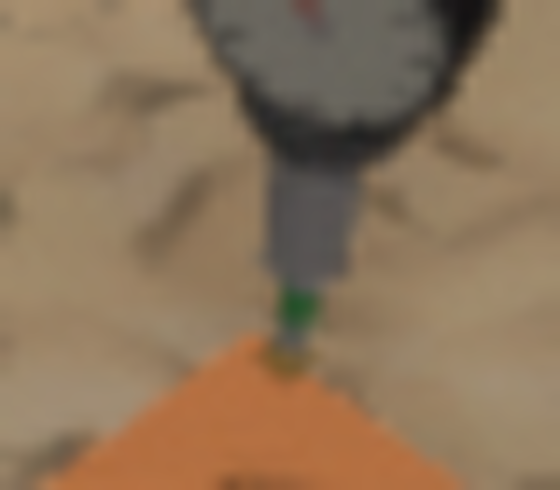

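```bash
python3 -c "
from h import *
delta((.5174,.0392,.165),93.0)
"
```

```text
tcp [ 0.5991 -0.2307  0.1988] yaw 124.49 row [0.0851 0.6716 0.2139] 0.5249
```

Request:
move_arm:
  increments:
    - [0, 0.1, 0.03, 0.08]
    - [0, 0.22, 0.07, 0.18]
    - [0, 0.35, 0.11, 0.3]
    - [0, 0.47, 0.15, 0.42]
    - [0, 0.58, 0.185, 0.52]

```text
time: 14.45
tool_pos: [0.5282, 0.004, 0.1995]
tool_rot: [0.992, 1.571, 1.046]
contact_force: [1.1, 0.1, -1.6]
opening: 0.0198
```

Request:
move_arm:
  increments:
    - [0, 0, 0, 0]
    - [0, 0, 0, 0]
    - [0, 0, 0, 0]

```text
time: 14.82
tool_pos: [0.5292, 0.0013, 0.1994]
tool_rot: [-1.02, 1.571, -0.964]
contact_force: [-0.2, 0.6, -2.1]
opening: 0.0196
```

```bash
python3 -c "
from h import *
delta((.5174,.0392,.165),93.0)
"
```

```text
tcp [0.5292 0.0013 0.1994] yaw 93.25 row [ 0.086   0.0963 -0.0242] 0.0042
```

Request:
move_arm:
  increments:
    - [0.02, 0.05, -0.013, 0.004]
    - [0.05, 0.096, -0.024, 0.004]
    - [0.086, 0.096, -0.024, 0.004]
    - [0.086, 0.096, -0.024, 0.004]
    - [0.086, 0.096, -0.024, 0.004]

```text
time: 15.45
tool_pos: [0.5175, 0.0396, 0.1652]
tool_rot: [-0.396, 1.57, -0.344]
contact_force: [-0.2, 0.5, -1.9]
opening: 0.02
```

Request:
move_arm:
  increments:
    - [0, 0, 0, 0]
    - [0, 0, 0, 0]

```text
time: 15.7
tool_pos: [0.5174, 0.0399, 0.1655]
tool_rot: [-0.073, 1.57, -0.02]
contact_force: [-0.1, 0.0, -0.8]
opening: 0.0198
```

```bash
python3 -c "
from h import *
delta((.5174,.0392,.165),93.0)
T=toolT();np.save('Tw16.npy',T)
im=robot.read_camera('wrist');cv2.imwrite('pics/w16f.png',im[:,:,::-1]);crop(im,180,110,340,240,5,'pics/w16.png')
im=robot.read_camera('side');cv2.imwrite('pics/side16.png',im[:,:,::-1]);crop(im,200,130,290,220,7,'pics/s16.png')
"
```

```text
tcp [0.5174 0.0399 0.1655] yaw 93.04 row [ 0.0012 -0.0017  0.    ] 0.0006
```

View pics/w16.png

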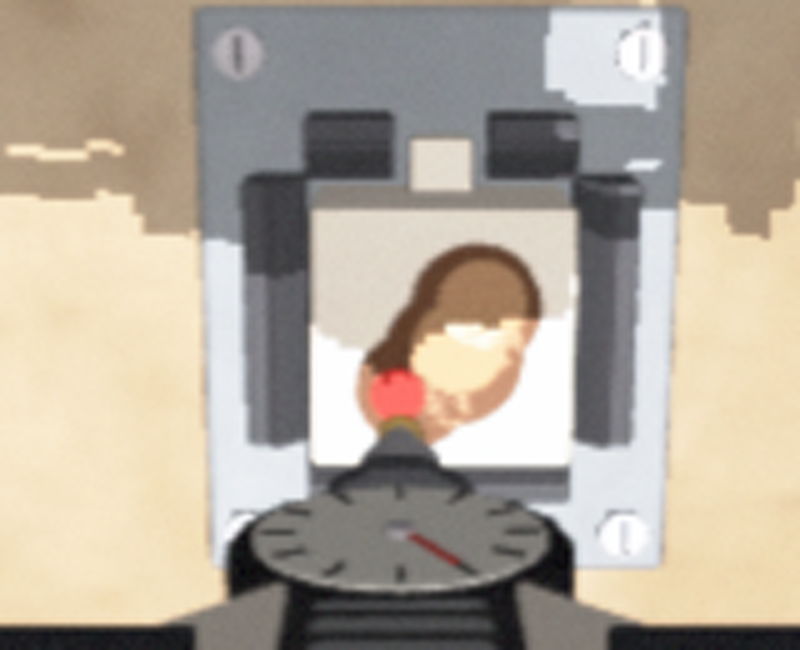

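View pics/s16.png

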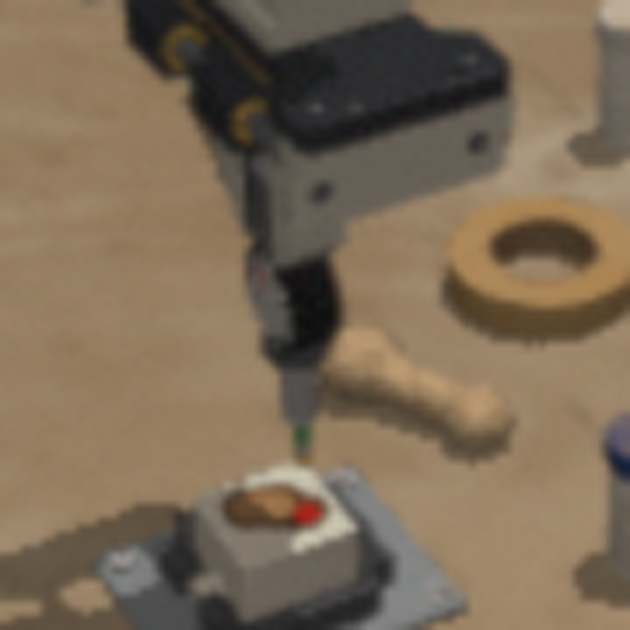

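```bash
python3 - <<'E'
from h import *
T=np.load('Tw16.npy'); im=cv2.imread('pics/w16f.png')[:,:,::-1]; s=cv2.imread('pics/side16.png')[:,:,::-1]
sp=(180+398/5-.4,110+396/5-.4); X=onz('wrist',sp,.04,T)[0]; print('spot wrist',X.round(4),'tool',(np.linalg.inv(T)@np.append(X,1)).round(4))
# ball: side extents
crop(im,235,180,285,215,14,'pics/w16z.png'); crop(s,225,185,260,215,16,'pics/s16z.png')
for dz in (0,.001,.002):
    b=T@np.array([.0475+.050,0,dz,1]); print(dz,proj('wrist',[b[:3]],T),proj('side',[b[:3]]))
for q in[(.5187,.0393,.04)]: print(proj('side',[q]),proj('wrist',[q],T))
E
```

```text
spot wrist [0.518  0.0402 0.04  ] tool [1.255e-01 3.000e-04 6.000e-04 1.000e+00]
0 [[258.75725337 196.74916216]] [[242.20190588 194.74503874]]
0.001 [[258.75874463 197.91306121]] [[242.54469475 194.62211398]]
0.002 [[258.76023389 199.07457541]] [[242.88720461 194.49928951]]
[[243.19413323 202.88031945]] [[258.12618304 189.47962079]]
```

View pics/w16z.png

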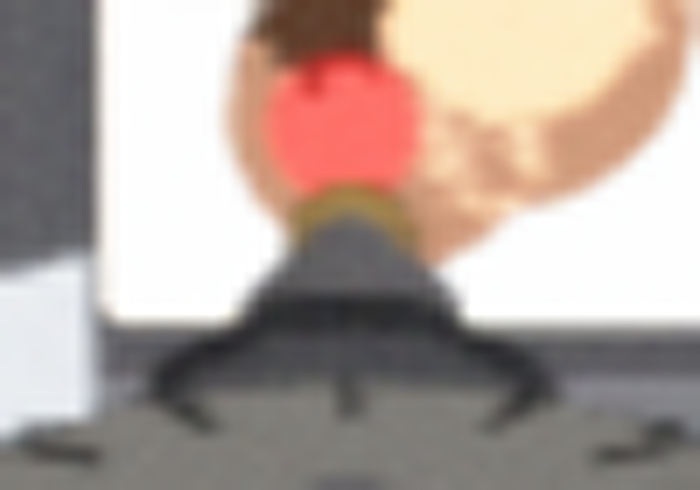

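View pics/s16z.png

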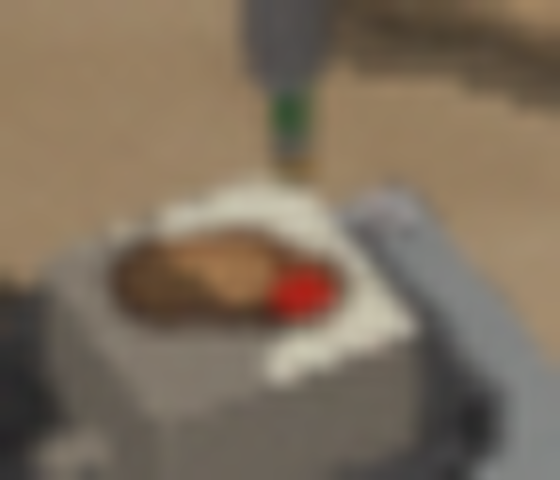

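Request:
move_arm:
  increments:
    - [0.02, -0.0017, 0.0005, 0]
    - [0.047, -0.0017, 0.0005, 0]
    - [0.047, -0.0017, 0.0005, 0]
    - [0.047, -0.0017, 0.0005, 0]
    - [0.047, -0.0017, 0.0005, 0]

```text
time: 16.42
tool_pos: [0.5175, 0.0395, 0.1465]
tool_rot: [0.029, 1.57, 0.083]
contact_force: [-0.1, 0.5, -1.3]
opening: 0.0199
```

```bash
python3 -c "
from h import *
delta((.5176,.0392,.1415),93.0)
T=toolT();np.save('Tw17.npy',T)
im=robot.read_camera('wrist');crop(im,235,170,285,215,14,'pics/w17.png')
im=robot.read_camera('side');crop(im,220,175,265,215,14,'pics/s17.png')
print(robot.observe()['contact_force'])
"
```

```text
tcp [0.5175 0.0395 0.1465] yaw 93.06 row [ 0.0126 -0.0007  0.0002] 0.001
[ 0.07619539 -0.56751337 -1.70062116]
```

View pics/w17.png

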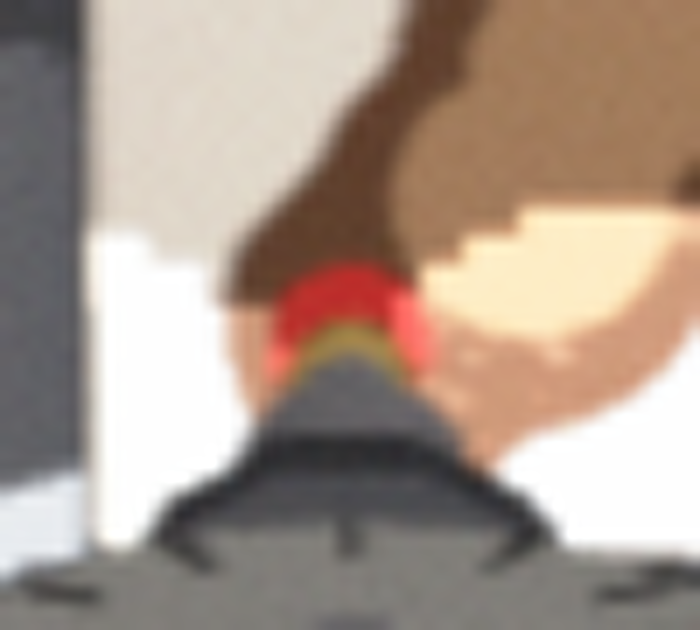

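View pics/s17.png

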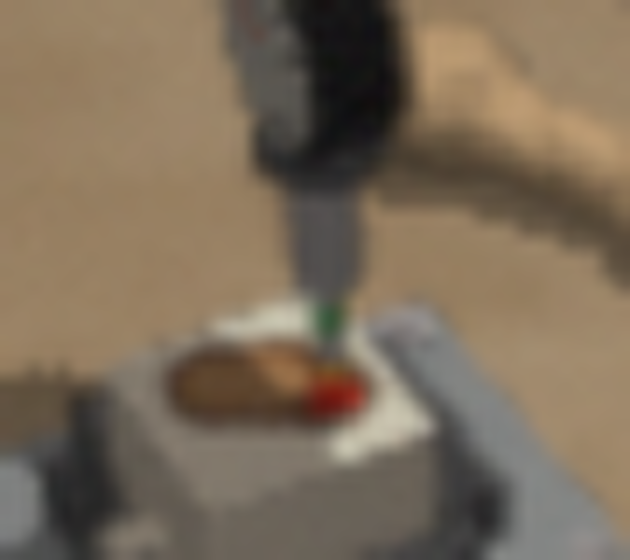

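Request:
move_arm:
  increments:
    - [0.008, -0.0015, 0, 0]
    - [0.016, -0.0015, 0, 0]
    - [0.024, -0.0015, 0, 0]
    - [0.024, -0.0015, 0, 0]
    - [0.024, -0.0015, 0, 0]

```text
time: 17.15
tool_pos: [0.5175, 0.0388, 0.1369]
tool_rot: [-0.106, 1.57, -0.053]
contact_force: [-0.1, -0.4, 1.1]
opening: 0.0197
```

```bash
python3 -c "
from h import *
delta((.5176,.0392,.134),93.0)
T=toolT();np.save('Tw18.npy',T)
im=robot.read_camera('wrist');crop(im,235,170,285,215,14,'pics/w18.png')
im=robot.read_camera('side');crop(im,220,165,265,215,13,'pics/s18.png')
for i in range(1): print(robot.observe()['contact_force'],robot.observe()['opening'])
"
```

```text
tcp [0.5175 0.0388 0.1369] yaw 93.05 row [0.0073 0.001  0.0003] 0.0009
[-0.55741668 -0.32140226  0.39661227] 0.019657644607207755
```

View pics/w18.png

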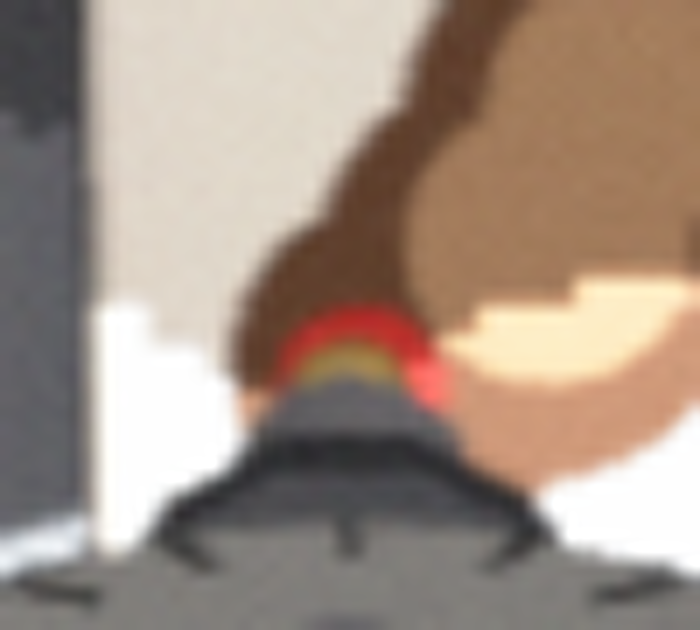

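View pics/s18.png

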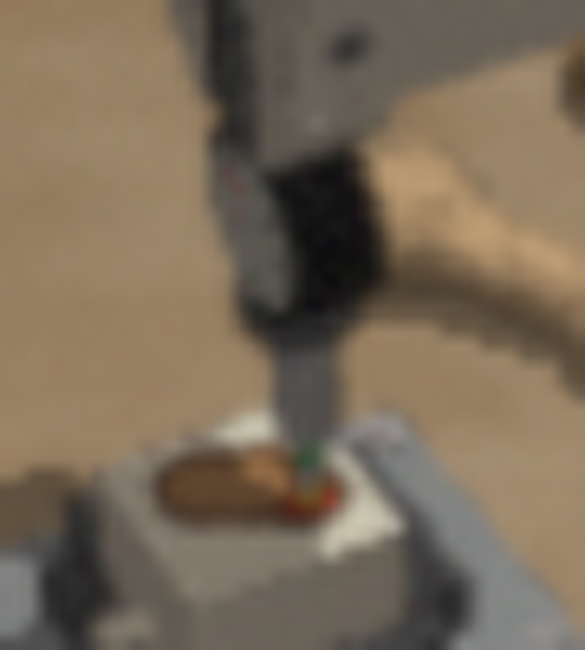

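Request:
move_arm:
  increments:
    - [0.004, 0, 0, 0]
    - [0.0075, 0, 0, 0]
    - [0.0075, 0, 0, 0]
    - [0.0075, 0, 0, 0]
    - [0.0075, 0, 0, 0]

```text
time: 17.88
tool_pos: [0.5174, 0.0388, 0.1338]
tool_rot: [0.085, 1.571, 0.138]
contact_force: [-0.1, -0.8, 2.2]
opening: 0.0195
```

Request:
move_arm:
  increments:
    - [0, 0, 0, 0]
    - [0, 0, 0, 0]
    - [0, 0, 0, 0]
    - [0, 0, 0, 0]

```text
time: 18.38
tool_pos: [0.5174, 0.0389, 0.1337]
tool_rot: [0.527, 1.571, 0.58]
contact_force: [0.8, -0.1, 1.2]
opening: 0.0199
```

```bash
python3 -c "
from h import *
delta((.5176,.0392,.134),93.0)
T=toolT();np.save('Tw19.npy',T)
im=robot.read_camera('wrist');crop(im,235,170,285,215,14,'pics/w19.png')
F=[]
s=robot.read_camera('side');crop(s,220,165,265,215,13,'pics/s19.png')
t=robot.read_camera('top');cv2.imwrite('pics/top19.png',t[:,:,::-1])
print(robot.observe()['contact_force'],robot.observe()['opening'],robot.observe()['time'])
"
```

```text
tcp [0.5174 0.0389 0.1337] yaw 93.06 row [-0.0006  0.0008  0.0006] 0.0009
[ 0.13360321 -1.30026421  1.49834013] 0.01963003262132603 18.525
```

View pics/w19.png

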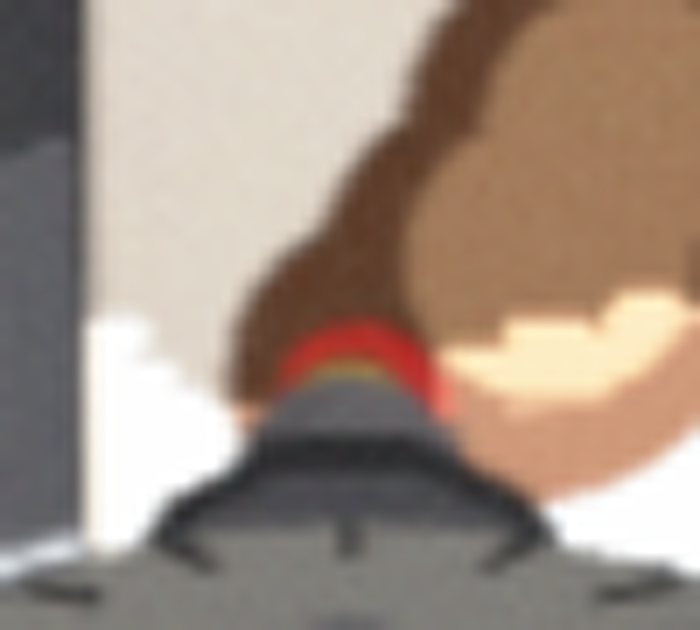

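View pics/s19.png

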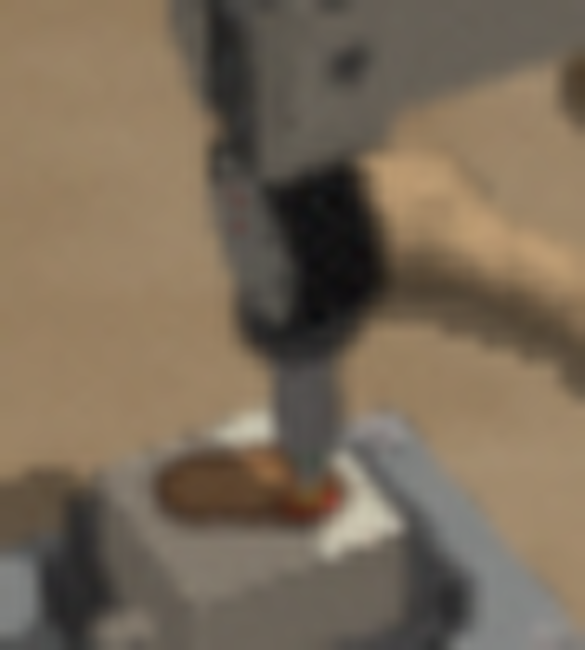

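View pics/top19.png

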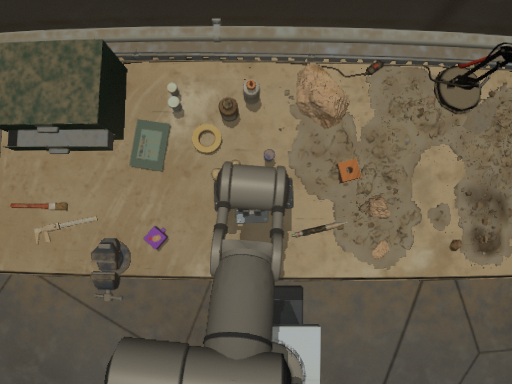

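```bash
python3 - <<'E'
from h import *
F=[];G=[];Z=[]
for i in range(8):
    im=robot.read_camera('wrist') if i%2 else robot.read_camera('side')
    s=robot.observe(); F.append(s['contact_force'][2]); Z.append(s['tool_pos'][2])
    if i%2==0: G.append(im.astype(float))
print(np.round(F,2),np.mean(F).round(2),np.round(Z,4))
a=np.mean(G,0)
cv2.imwrite('pics/s20.png',cv2.resize(a[185:208,232:256,::-1].astype(np.uint8),None,fx=24,fy=24,interpolation=cv2.INTER_NEAREST))
print([[tuple(int(v) for v in a[r,c]) for c in range(241,246)] for r in range(194,206)])
o=np.array([.5187,.039,0]); 
for p in (.004,.006,.0078,.0095,.011):
    stem=.04+.024-p; print(p,'stem end row',proj('side',[o+[0,0,stem]])[0].round(2),'green low',proj('side',[o+[0,0,.04+.024-.011]])[0].round(2),'ball c',proj('side',[o+[0,0,.044]])[0].round(2))
E
```

```text
[1.31 2.03 1.08 2.27 2.39 1.53 1.63 1.67] 1.74 [0.1337 0.1337 0.1337 0.1337 0.1337 0.1337 0.1338 0.1337]
[[(90, 84, 78), (81, 78, 77), (83, 79, 78), (83, 78, 76), (93, 85, 76)], [(90, 83, 78), (83, 79, 77), (84, 80, 78), (81, 78, 76), (87, 81, 73)], [(92, 87, 83), (83, 79, 78), (84, 80, 79), (80, 77, 75), (86, 79, 73)], [(100, 97, 92), (83, 79, 78), (83, 79, 78), (81, 77, 76), (85, 80, 75)], [(107, 102, 94), (85, 80, 79), (82, 79, 78), (80, 77, 76), (84, 81, 80)], [(95, 77, 66), (82, 76, 72), (80, 80, 76), (79, 78, 74), (97, 94, 88)], [(111, 80, 55), (85, 73, 58), (75, 80, 70), (78, 81, 70), (121, 114, 102)], [(128, 93, 61), (98, 73, 55), (87, 79, 72), (87, 77, 67), (107, 89, 72)], [(99, 71, 47), (99, 71, 48), (99, 83, 61), (102, 78, 53), (107, 68, 48)], [(79, 51, 34), (88, 53, 29), (101, 73, 37), (112, 69, 36), (131, 67, 50)], [(69, 44, 33), (76, 37, 26), (84, 47, 32), (95, 61, 47), (129, 102, 86)], [(90, 76, 64), (84, 69, 60), (87, 73, 63), (116, 103, 90), (166, 154, 135)]]
0.004 stem end row [242.91 197.15] green low [243.03 199.2 ] ball c [243.18 201.8 ]
0.006 stem end row [242.95 197.74] green low [243.03 199.2 ] ball c [243.18 201.8 ]
0.0078 stem end row [242.98 198.27] green low [243.03 199.2 ] ball c [243.18 201.8 ]
0.0095 stem end row [243.   198.76] green low [243.03 199.2 ] ball c [243.18 201.8 ]
0.011 stem end row [243.03 199.2 ] green low [243.03 199.2 ] ball c [243.18 201.8 ]
```

View pics/s20.png

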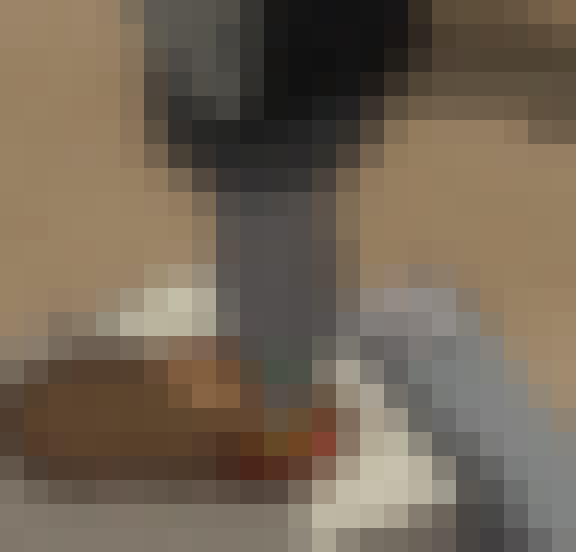

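```bash
python3 -c "
from cell import robot
print(robot.hand_in()); print(robot.observe()['time'])"
```

```text
the job is handed in; nothing more can be done
None
the job is handed in; nothing more can be done
```

The tile is seated in the tray pocket with its tab in the slot and released. The gauge is out of its stand and held on the red spot with the plunger pressed to about the middle of the green band. I handed in at about 19 s on the robot's clock (limit 54 s), and no verdict was reported.

**Tile**
- **Seating:** it touched the pocket floor with about 6 N before I let go. Triangulating the red spot puts the tile's top at 39.8 mm, where 40 mm is expected for a flat seat. The pictures show the tab in the slot.

**Gauge**
- **Hold:** it is upright, gripped at a 19.6 mm opening. The dial faces the slot side; the tool yaw is 93.06° against about 93° for the tray.
- **Press depth:** the heights give about 7.8 mm. The net force of about 3.5 N gives about 7.7 mm. The band's range is 4–11 mm, with its middle at 7.5 mm.

**What was less certain**
- **Tip on the spot:** the tip sits roughly 1 mm from the spot's centre (spot radius 5 mm). In the last check before contact, the wrist and side cameras disagreed by 1–2 mm on which way it was off.
- **Green band by eye:** in the side view the stem's near rim hides almost all of it. Only a faint sliver shows, which fits that depth but is not a clear reading.
- **Bystanders:** in the last top picture the vial and the air pen lie where they were. The bone was mostly hidden by the arm; it showed undisturbed in earlier views and nothing went near it.

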